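# Fetch the thin cover plate from under the wire shelf and cover the jar

## Robot

A 6-joint arm with a two-finger parallel gripper is mounted at the origin on the work surface. World frame = base frame: x ahead of the robot, y to its left, z up, the work surface at z = 0. Lengths are in mm, angles in rad, forces in N, time in s.
With the tool pointing down it reaches from about 350 to 925 mm from the base axis. Payload 6.4 kg.
Tool frame: the origin (TCP) lies between the finger pads; the fingertips stand 8 mm ahead of it and the grasp point (between the pads) lies 11 mm behind it; z points along the fingers, y is the line along which they close (so a half turn about z gives the same grasp; the last joint's range is limited). The gripper opens to 85 mm and grips with 20 to 120 N. Pads are 22 mm wide; open, the fingers measure 114 mm over their backs; the gripper's body (76 mm by 85 mm) begins 54 mm behind the grasp point. The pads swing forward as they close: fully open they stand 13 mm farther back than shut.
Start: joints at [1.143, 0.245, 1.558, -0, 1.339, -0.174], TCP at [163.201, 629.19, 239.29] pointing down, gripper open.
Joint ranges: [-3.13, 3.13], [-1.02, 2.26], [0.13, 2.54], [-0.95, 4.09], [0.21, 2.88], [-2.74, 2.74]. Speed limits (rad/s): [2.57, 2.57, 3.14, 3.14, 3.14, 3.14].

## Interface

Orientations are given as a unit quaternion [w, x, y, z].
In Python, from station import env gives the robot as it stands.
- The arm moves only by the tool send_rows, never from a script. Its argument "moves" is text: rows parted by semicolons, each of 5 numbers parted by spaces: the finger opening in mm, from 0 to 85.4, then the shift along the tool's x, y, z in mm, then the turn about the tool's z in rad. In form: hand x y z twist; .... A call has 1 to 10 rows; each row shifts and turns the commanded pose from where the row before left it, along the tool's axes as they then stand; what a row does not reach is not made up. A row lasts 1/12 s, in which the tool goes at most 41.7 mm and 7.16 degrees, less where a joint would pass 70% of its speed; a pose out of reach is approached as far as the arm can. A call is refused whole if a number of a shift passes 41.7 or a number of a turn 0.125, either way. A call with a gripper value outside its range is refused whole. The fingers move at their own pace and stop on an object; "squeeze" is the grip in N (left out, the last holds). Time passes only in rows, so rows that do not move let the fingers close. It gives the time, the measured TCP pose, the force, the opening and the grip force at its end, in the units of the state.
- env.observe(): the state, without advancing time (a new reading comes with each control period).
- env.camera(name): name is "scene" or "top" or "wrist"; returns the picture (480x640x3 uint8, red, green, blue); there is no depth.
- env.calibration(name): a dict with "camera_matrix" (3x3 intrinsics, pixels), "k1" (the pictures are not rectified: a ray, as slopes to the right and down, at radius r is drawn at 1 + k1 r^2 times it, then the intrinsics apply), "extrinsics" (4x4, takes a point from world to camera coordinates); the wrist camera has in their place "tool_from_camera" (4x4, takes a point from camera to tool coordinates, whose origin is the TCP and whose axes are the flange's). Camera axes: x right, y down, z forward; pixel columns grow to the right and rows downward; lengths in mm; the calibration is good to about 2 mm. A picture is of the moment at which its call begins: read the wrist's pose just before it. calibration takes no time and is no camera call.
- env.sign_off(): hands the job in; it is judged then, once.
Trained networks look in the newest picture that a camera, given by its name, has taken for a name from the list of things; names that differ only in an ending like _2 or _b are one class to them, and where a whole thing is asked for, a point or a joint stands for the part that bears it (a point fixed in the world has none). Each returns a list of dicts, best first, with "score" (0 to 1); they miss things now and then, are a little off and sometimes report something else, mostly with a low value. They report only what shows in the picture. A call takes as long as a camera call. They do not tell look-alikes from the thing itself.
- env.search_frame(camera, name): "bbox" ([left, top, right, bottom] in pixels, round what is visible of it).
- env.outline_of(camera, name): "region" (480x640 bool, what is visible of it) and "bbox" ([left, top, right, bottom] in pixels, round what is visible of it).
- env.landmark_of(camera, name): "position" ([column, row] in pixels: a listed point, or the origin of a listed thing).
The state is a dict: "t": time; "joint_positions": joint angles; "joint_velocities": joint speeds; "tau": joint torques, N m; "eef_pos": TCP position; "orientation": TCP orientation; "contact_force": force on the tool from outside, world axes, zero at the start; "moment": the same for the moment, N m; "grip_width": finger opening in mm; "gripper_force": force on a finger pad.
Only numpy, scipy, OpenCV 4.12 (cv2) and the standard library are available. Lean on these libraries where they do the work, as an engineer would, in place of code of your own. Each camera call takes 0.05 s, during which the arm holds its last target. There are 200 camera calls.

## Task

A thin white cover plate lies flat on the wooden deck of the little rack, under its wire shelf. Slide it out along the deck until its front end overhangs the deck's front edge by about a third of its length, pick it up by that overhanging end, and set it down gently, without dropping it, flat on top of the glass jar so that the mouth is completely covered; then let go. Press and grip lightly, because the plate is brittle, and leave the jar, the burner and the bottles standing where they are.

Things in the scene. Friction and masses are not known exactly. Their poses are not given: they have to be found in the camera images.
- rack: Fixed rack. Origin: on the table under the middle of the deck's front edge, the straight edge facing the robot; x runs level from that edge back under the shelf, y along the edge, z up. Wooden deck, smooth (friction with the plate about 0.3): top at z = 50 mm, x = 0 to 200, y = -140 to 140; an 8 mm lip at the back, x = 190 to 200. Before the front edge there is only the table.
- shelf_front (a point): Middle of the front rod of the rack's wire shelf (rack x = 50, y = 0, z = 135 mm). Shelf: 4 mm rods along y, 17.5 mm apart, rack x = 50 to 190, y = -130 to 130, underside 83 mm above the deck; 8 mm posts at its corners. Open above before x = 48. Only a tool leaning 30 to 45 degrees, fingers pointing in, reaches the plate: slide in with the tips under 10 mm above it, to 30 mm in.
- plate: Thin brittle white ceramic plate, 90 (its x) by 64 (its y) by 3 mm, about 45 g. Origin: centre of its underside. Starts flat on the deck, near end 48 to 64 mm behind the front edge, its x within 9 degrees of the rack's. Flat on the deck it is too thin to grip; a closed fingertip pressing on it with 5 to 15 N drags it, maybe with some slip or turning. Breaks above 50 N from the fingers.
- jar: Open clear glass jar, loose, about 0.4 kg, standing on the table: foot 72 mm across, body 53 mm outer and 46 mm inner diameter, 115 mm high, two thin metal rods inside below the rim. Origin: centre of its underside.
- jar_rim (a point): Centre of the jar's mouth, at the height of the rim (115 mm above the table).
- burner: Bystander: loose gas burner, round grey foot 72 mm across, tube 16 mm thick and 136 mm high, beyond the jar. Origin: centre of its underside.
- vial: Bystander: small loose jar with white lid, 36 mm across, 60 mm high, beyond the jar. Origin: centre of its underside.
- dropper: Bystander: loose white bottle with blue cap, 40 mm across, 85 mm high, on the back half of the wire shelf. Origin: centre of its underside.
- sample: Bystander: loose clear jar with white lid, 46 mm across, 55 mm high, on the back half of the wire shelf. Origin: centre of its underside.
Mind the look-alikes: they are no part of the job. Of the things like the plate, leave any that is blue or turquoise; of the rest the smaller one is meant.

How it is judged:
By the outcome, as a careful person would: the job done as asked, in the order asked, and still so for the second after the job is handed in, with the robot touching nothing.
It also fails if it takes over 72 s, if anything falls off the work surface, if the arm or the gripper's body presses on something with over 40 N, if the wrist force passes 120 N, or if a joint passes its speed limit or range.

## Working session

There is one attempt and no reset: what is moved stays moved. The work goes in short steps, Python scripts to look and compute and a tool call to move; the robot and the scene stay as the last step left them, time stands still between calls to the robot, and variables do not carry over. Pictures are saved under pics/ and viewed, at most 10 in all, crops included, and the job is handed in when it is done.

Besides the shell and the picture viewer there is one more tool, called after "Emit:" as a command line: name --argument value ..., lists and objects as JSON in quotes. send_rows: Moves the arm, as the interface text tells. Its arguments: {"type":"object","properties":{"moves":{"type":"string"},"squeeze":{"type":"number"}},"required":["moves"]}

```bash
ls; mkdir -p pics
cat > h.py <<'E'
import numpy as np, cv2
from station import env
from scipy.spatial.transform import Rotation as R
def q2R(q): return R.from_quat([q[1],q[2],q[3],q[0]]).as_matrix()
def cam(name,st=None):
    c=env.calibration(name); K=np.array(c["camera_matrix"]); k1=c["k1"]
    if name=="wrist":
        st=st or env.observe(); T=np.eye(4); T[:3,:3]=q2R(st["orientation"]); T[:3,3]=st["eef_pos"]
        E=np.linalg.inv(T@np.array(c["tool_from_camera"]))
    else: E=np.array(c["extrinsics"])
    return K,k1,E
def ray(C,p):
    K,k1,E=C; d=np.linalg.inv(K)@[p[0],p[1],1]; s=d[:2].copy()
    for _ in range(20): s=d[:2]/(1+k1*(s@s))
    R_=E[:3,:3]; return -R_.T@E[:3,3], R_.T@np.array([s[0],s[1],1])
def onz(C,p,z):
    o,d=ray(C,p); return o+d*(z-o[2])/d[2]
def proj(C,X):
    K,k1,E=C; x=E[:3,:3]@np.asarray(X,float)+E[:3,3]; s=x[:2]/x[2]; s=s*(1+k1*(s@s)); return (K@[s[0],s[1],1])[:2]
E
cat > a.py <<'E'
from h import *
for n in ("scene","top"):
    im=env.camera(n); cv2.imwrite(f"pics/{n}0.png",im[:,:,::-1])
    for t in ["plate","rack","shelf_front","jar","jar_rim","burner","vial","dropper","sample"]:
        C=cam(n)
        z={"plate":50,"rack":0,"shelf_front":135,"jar_rim":115}.get(t,0)
        for r in env.landmark_of(n,t)[:3]:
            print(n,t,round(r["score"],2),np.round(r["position"]),np.round(onz(C,r["position"],z)))
s=env.observe(); print(s)
E
python3 a.py
```

```text
pics
scene plate 0.97 [311. 203.] [ 431. -152.   50.]
scene plate 0.88 [226. 234.] [ 623. -226.   50.]
scene plate 0.87 [267. 355.] [761.  34.  50.]
scene rack 0.8 [258. 225.] [ 529. -229.    0.]
scene rack 0.45 [164. 190.] [ 605. -483.    0.]
scene rack 0.19 [352. 323.] [586.  92.   0.]
scene shelf_front 0.65 [240. 189.] [ 564. -233.  135.]
scene jar 0.66 [403. 318.] [510. 159.   0.]
scene jar 0.4 [414. 286.] [428. 133.   0.]
scene jar_rim 0.96 [411. 288.] [518. 158. 115.]
scene jar_rim 0.69 [261. 224.] [ 589. -147.  115.]
scene burner 0.63 [375. 377.] [644. 191.   0.]
scene vial 0.65 [350. 325.] [592.  90.   0.]
scene vial 0.37 [258. 224.] [ 527. -230.    0.]
scene dropper 0.8 [168. 190.] [ 597. -476.    0.]
scene sample 0.84 [221. 242.] [ 620. -254.    0.]
scene sample 0.51 [239. 193.] [ 487. -338.    0.]
top plate 0.93 [300. 187.] [734.   7.  50.]
top plate 0.85 [466. 313.] [ 412. -383.   50.]
top plate 0.8 [374. 320.] [ 403. -166.   50.]
top rack 0.85 [397. 272.] [ 521. -229.    0.]
top shelf_front 0.74 [403. 244.] [ 568. -230.  135.]
top jar 0.75 [244. 277.] [516. 156.   0.]
to
[... 409 characters left out ...]
289954e+00,  2.45101119e-01,  1.55778384e+00,  3.20173084e-05,
        1.33872080e+00, -1.74116186e-01]), 'joint_velocities': array([-9.61685781e-04, -1.45867623e-06, -9.29577875e-04, -7.53898782e-04,
        1.51904995e-03, -8.52279828e-04]), 'tau': array([-7.77695841e-04, -4.29522514e+01, -3.26435101e+01, -9.42522843e-05,
        5.50195437e-04, -1.06882175e-05]), 'eef_pos': array([163.19527734, 629.1944356 , 239.2982379 ]), 'orientation': array([-1.68218577e-05,  1.26553711e-01,  9.91959756e-01, -1.63945047e-06]), 'contact_force': array([ 0.25922728, -0.19536834,  0.35500213]), 'moment': array([-0.03370507, -0.0042072 ,  0.00840113]), 'gripper_force': 0.0, 'grip_width': 85.37559837139932}
```

View pics/scene0.png

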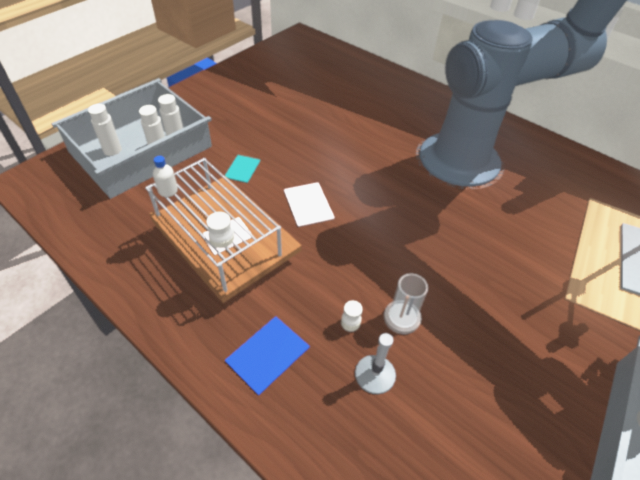

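View pics/top0.png

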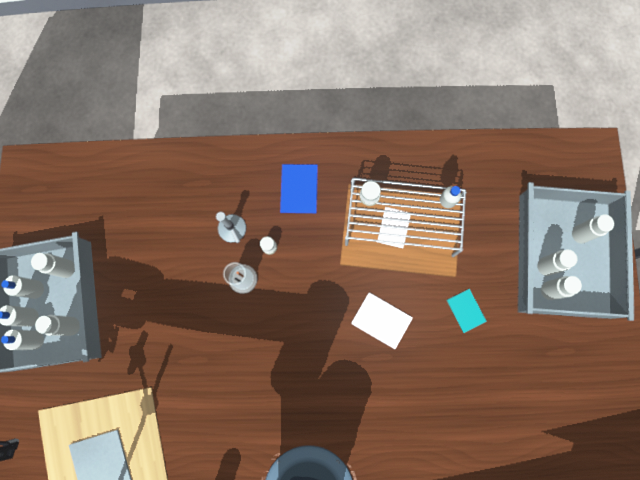

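The top view shows four plate-like things: a white one on the deck under the shelf (394,227), a larger white one on the table (382,320), a blue one (299,188) and a turquoise one (466,310). I choose the white one on the deck, since it is the smaller of the two whites. Next is a close crop to check it and get the corners.

```bash
python3 - <<'E'
import cv2
im=cv2.imread("pics/top0.png"); cv2.imwrite("pics/crop0.png",cv2.resize(im[170:290,330:480],(750,600),interpolation=cv2.INTER_CUBIC))
E
cat env.txt 2>/dev/null
```

```text
(no output)
```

View pics/crop0.png

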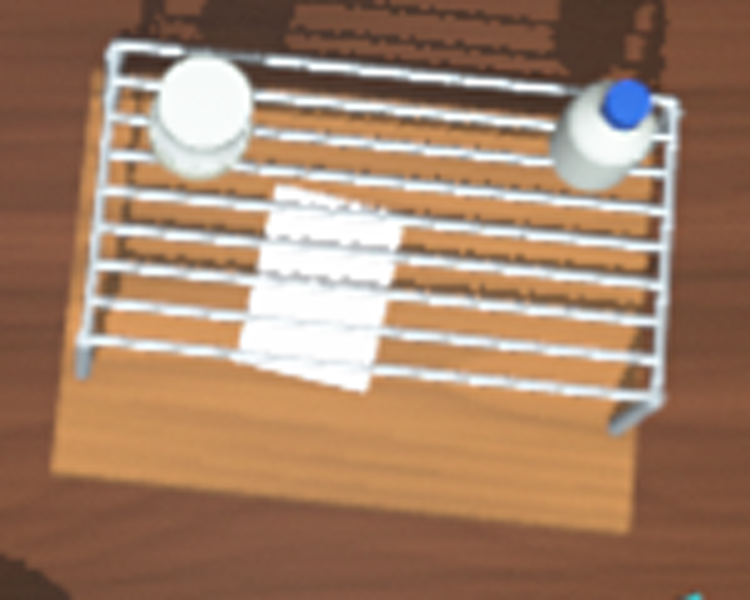

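The crop shows the white plate under the shelf, with corners near (238,350), (367,392), (402,218) and (275,184). The deck's front edge runs from (53,474) to (631,532).

```bash
cat > b.py <<'E'
from h import *
C=cam("top"); f=lambda c:(c[0]/5-.4+330,c[1]/5-.4+170)
A=onz(C,f((53,474)),50);B=onz(C,f((631,532)),50)
print("deck",A,B,np.linalg.norm(A-B))
# left edge in world is larger y; rack y along left?
u=(A-B)/np.linalg.norm(A-B); x=np.array([u[1],-u[0],0]); m=(A+B)/2
print("rack mid",m,"yaw deg",np.degrees(np.arctan2(x[1],x[0])))
for r in [(80,340),(660,400)]: 
    p=onz(C,f(r),137)-m; print("rod",p@x,p@u)
P=[onz(C,f(c),53) for c in [(238,350),(367,392),(402,218),(275,184)]]
for p in P: print(np.round(p),"rack:",np.round([(p-m)@x,(p-m)@u],1))
c=sum(P)/4; d=(P[2]+P[3]-P[0]-P[1])/2; print("centre",c,"len",np.linalg.norm(d),"yaw",np.degrees(np.arctan2(d[1],d[0])))
S=cam("scene"); print(proj(S,c),proj(S,A),proj(S,B)) 
for n,t in (("scene",(411,288)),("top",(237,273))): print(n,onz(cam(n),t,115))
s=env.observe();print(q2R(s["orientation"]).round(3))
print(env.calibration("wrist"))
E
python3 b.py
```

```text
deck [536.62498819 -87.3578861   50.        ] [ 501.61270322 -365.22480102   50.        ] 280.0640685710997
rack mid [ 519.1188457  -226.29134356   50.        ] yaw deg -7.181637567658754
rod 50.12308714869578 133.05950690444135
rod 49.03501389595148 -130.90546802803348
[ 595. -179.   53.] rack: [69.3 56.6]
[ 573. -241.   53.] rack: [54.9 -7.5]
[ 659. -262.   53.] rack: [143.2 -17.9]
[ 678. -200.   53.] rack: [154.1  45.6]
centre [ 626.0423099 -220.4235403   53.       ] len 87.1756440290657 yaw -14.230266272657344
[226.16269695 235.54424541] [301.17616065 245.03973967] [224.4681421  175.84857783]
scene [517.94555681 158.56054469 115.        ]
top [512.80478202 151.2231035  115.        ]
[[-0.968  0.251 -0.   ]
 [ 0.251  0.968  0.   ]
 [ 0.    -0.    -1.   ]]
{'camera_matrix': array([[333.2354259 ,   0.        , 315.73409974],
       [  0.        , 333.2354259 , 235.205663  ],
       [  0.        ,   0.        ,   1.        ]]), 'k1': 0.013974715128819799, 'tool_from_camera': array([[-1.27330252e-03, -9.63440791e-01, -2.67918309e-01,
         6.64222123e+01],
       [ 9.99999059e-01, -1.36364810e-03,  1.51138920e-04,
         3.07099974e-01],
       [-5.10959695e-04, -2.67917865e-01,  9.63441621e-01,
        -1.34725036e+02],
       [ 0.00000000e+00,  0.00000000e+00,  0.00000000e+00,
         1.00000000e+00]])}
```

The rack is at (519,-226) with yaw -7.2°, and the plate agrees with its description. I can only shift and twist the tool, so I'll get the lean by reaching out past full stretch along the rack's azimuth. I'll head there now.

Emit:
send_rows --moves "0 -34 -22 -8 -0.0127;0 -34 -22 -8 -0.0127;0 -34 -22 -8 -0.0127;0 -34 -22 -8 -0.0127;0 -34 -22 -8 -0.0127;0 -34 -22 -8 -0.0127;0 -34 -22 -8 -0.0127;0 -34 -22 -8 -0.0127;0 -34 -22 -8 -0.0127;0 -34 -22 -8 -0.0127" --squeeze 20

```text
t: 1.83
eef_pos: [454.6, 345.6, 320.0]
orientation: [0.0, 0.063, 0.998, 0.0]
contact_force: [1.5, 0.9, 0.1]
grip_width: 0.3
gripper_force: 0.0
```

Emit:
send_rows --moves "0 -34 -22 -8 0;0 -34 -22 -8 0;0 -34 -22 -8 0;0 -34 -22 -8 0;0 -34 -22 -8 0;0 -34 -22 -8 0;0 -34 -22 -8 0;0 -34 -22 -8 0;0 -34 -22 -8 0;0 -34 -22 -8 0"

```text
t: 2.67
eef_pos: [764.1, 84.4, 399.6]
orientation: [-0.0, 0.063, 0.998, 0.0]
contact_force: [1.1, 1.3, 0.2]
grip_width: 0.2
gripper_force: 0.0
```

Emit:
send_rows --moves "0 0 -35 0 0;0 0 -35 0 0;0 0 -35 0 0;0 0 -35 0 0;0 0 -35 0 0;0 -35 0 0 0;0 -35 0 0 0;0 -35 0 0 0;0 -35 0 0 0;0 -35 0 0 0"

```text
t: 3.5
eef_pos: [899.9, -108.6, 399.5]
orientation: [-0.001, 0.064, 0.998, 0.0]
contact_force: [1.7, -0.5, 0.8]
grip_width: 0.1
gripper_force: 0.0
```

Emit:
send_rows --moves "0 -20 0 0 0;0 -20 0 0 0;0 -20 0 0 0;0 -20 0 0 0;0 -20 0 0 0"

```text
t: 3.92
eef_pos: [932.4, -112.8, 380.6]
orientation: [0.025, 0.063, 0.998, -0.002]
contact_force: [-0.2, 0.2, 0.6]
grip_width: -0.1
gripper_force: 0.0
```

Over-reaching does lean the tool outward. I'll keep pushing.

Emit:
send_rows --moves "0 -41 0 0 0;0 -41 0 0 0;0 -41 0 0 0;0 -41 0 0 0;0 -41 0 0 0;0 -41 0 0 0;0 -41 0 0 0;0 -41 0 0 0;0 -41 0 0 0;0 -41 0 0 0"

```text
t: 4.75
eef_pos: [1006.6, -124.0, 331.2]
orientation: [0.138, 0.063, 0.988, -0.008]
contact_force: [0.3, 0.2, 0.4]
grip_width: 0.1
gripper_force: 0.0
```

```bash
cat > s.py <<'E'
from h import *
s=env.observe(); M=q2R(s["orientation"]); print(s["t"],s["eef_pos"].round(1),s["joint_positions"].round(3),s["contact_force"].round(2),s["grip_width"].round(2))
print(M.round(3)); z=M[:,2]; print("lean",np.degrees(np.arccos(-z[2])).round(1),"az",np.degrees(np.arctan2(z[1],z[0])).round(1),"y-tilt",np.degrees(np.arcsin(M[2,1])).round(2))
E
python3 s.py
```

```text
Traceback (most recent call last):
  File "s.py", line 2, in <module>
    s=env.observe(); M=q2R(s["orientation"]); print(s["t"],s["eef_pos"].round(1),s["joint_positions"].round(3),s["contact_force"].round(2),s["grip_width"].round(2))
                                                                                                                                           ^^^^^^^^^^^^^^^^^^^^^
AttributeError: 'float' object has no attribute 'round'
```

Emit:
send_rows --moves "0 -41 0 0 0;0 -41 0 0 0;0 -41 0 0 0;0 -41 0 0 0;0 -41 0 0 0;0 -41 0 0 0;0 -41 0 0 0;0 -41 0 0 0;0 -41 0 0 0;0 -41 0 0 0"

```text
t: 5.58
eef_pos: [1051.2, -131.0, 372.3]
orientation: [0.249, 0.061, 0.967, -0.015]
contact_force: [0.1, -0.2, 1.0]
grip_width: 0.3
gripper_force: 0.0
```

```bash
sed -i 's/,s\["grip_width"\].round(2)//' s.py
python3 s.py
```

```text
5.5833 [1051.2 -131.   372.3] [-0.244  1.106  0.126  0.059  1.409 -1.683] [ 0.1  -0.18  0.96]
[[-0.869  0.126  0.479]
 [ 0.111  0.992 -0.059]
 [-0.482  0.002 -0.876]]
lean 28.8 az -7.0 y-tilt 0.12
```

Emit:
send_rows --moves "0 -41 0 0 0;0 -41 0 0 0;0 -41 0 0 0;0 -41 0 0 0;0 -41 0 0 0;0 -41 0 0 0;0 -41 0 0 0;0 -41 0 0 0;0 -41 0 0 0;0 -41 0 0 0"

```text
t: 6.42
eef_pos: [1065.2, -133.8, 481.0]
orientation: [0.353, 0.059, 0.934, -0.021]
contact_force: [0.1, 0.4, -0.4]
grip_width: 0.3
gripper_force: 0.0
```

```bash
python3 s.py
```

```text
6.4167 [1065.2 -133.8  481. ] [-0.249  1.021  0.127  0.087  1.276 -1.687] [ 0.09  0.36 -0.45]
[[-0.744  0.126  0.656]
 [ 0.096  0.992 -0.081]
 [-0.661  0.002 -0.75 ]]
lean 41.4 az -7.1 y-tilt 0.14
```

Emit:
send_rows --moves "0 -41 0 0 0;0 -41 0 0 0;0 0 0 0 0"

```text
t: 6.67
eef_pos: [1063.4, -133.6, 511.5]
orientation: [0.374, 0.059, 0.925, -0.023]
contact_force: [0.3, 0.2, 1.4]
grip_width: 0.0
gripper_force: 0.0
```

```bash
cat > d.py <<'E'
# usage: d.py rackx racky z (of contact corner: tip, +11 tool x) -> tool shift ; or 'w x y z' for TCP world
import sys
from h import *
exec(open("s.py").read())
m=np.array([519.1,-226.3,0]); a=np.radians(-7.18); X=np.array([np.cos(a),np.sin(a),0]); Y=np.array([-X[1],X[0],0])
con=s["eef_pos"]+M@[11,0,8]; v=con-m; print("contact rack",np.round([v@X,v@Y,con[2]],1))
if sys.argv[1]=="w": d=np.array(list(map(float,sys.argv[2:5])))-s["eef_pos"]
else:
    g=list(map(float,sys.argv[1:4])); d=m+g[0]*X+g[1]*Y+[0,0,g[2]]-con
print("tool shift",(M.T@d).round(1),"len",np.linalg.norm(d).round(1))
print("tool of rack x -10:",(M.T@X*-10).round(2)," up 10:",(M.T@[0,0,10]).round(2))
E
python3 d.py w 480 -205 250
```

```text
6.6667 [1063.4 -133.6  511.5] [-0.251  0.996  0.127  0.093  1.256 -1.688] [0.28 0.17 1.36]
[[-0.713  0.126  0.69 ]
 [ 0.092  0.992 -0.086]
 [-0.695  0.002 -0.719]]
lean 44.0 az -7.1 y-tilt 0.12
contact rack [526.1 160.  498.1]
tool shift [ 591.3 -144.7 -208.1] len 643.3
tool of rack x -10: [ 7.19 -0.01 -6.95]  up 10: [-6.95  0.02 -7.19]
```

Emit:
send_rows --moves "0 34.8 -8.5 -12.2 0;0 34.8 -8.5 -12.2 0;0 34.8 -8.5 -12.2 0;0 34.8 -8.5 -12.2 0;0 34.8 -8.5 -12.2 0;0 34.8 -8.5 -12.2 0;0 34.8 -8.5 -12.2 0;0 34.8 -8.5 -12.2 0;0 34.8 -8.5 -12.2 0;0 34.8 -8.5 -12.2 0"

```text
t: 7.5
eef_pos: [757.8, -173.2, 371.8]
orientation: [0.371, 0.058, 0.926, -0.022]
contact_force: [-0.1, 0.4, 0.2]
grip_width: 0.0
gripper_force: 0.0
```

Emit:
send_rows --moves "0 34.8 -8.5 -12.2 0;0 34.8 -8.5 -12.2 0;0 34.8 -8.5 -12.2 0;0 34.8 -8.5 -12.2 0;0 34.8 -8.5 -12.2 0;0 34.8 -8.5 -12.2 0;0 34.8 -8.5 -12.2 0;0 0 0 0 0"

```text
t: 8.17
eef_pos: [513.5, -201.2, 259.0]
orientation: [0.368, 0.06, 0.928, -0.02]
contact_force: [-0.6, 0.5, -0.5]
grip_width: -0.2
gripper_force: 0.0
```

```bash
python3 d.py 5 17 80
python3 - <<'E'
from h import *
im=env.camera("wrist"); cv2.imwrite("pics/w1.png",im[:,:,::-1])
E
```

```text
8.1667 [ 513.5 -201.2  259. ] [-0.775 -0.37   2.232  0.655  0.754 -2.581] [-0.63  0.5  -0.46]
[[-0.722  0.127  0.68 ]
 [ 0.097  0.992 -0.081]
 [-0.685  0.007 -0.729]]
lean 43.2 az -6.8 y-tilt 0.42
contact rack [-11.2  24.3 245.6]
tool shift [101.5  -8.5 131.8] len 166.6
tool of rack x -10: [ 7.29 -0.02 -6.85]  up 10: [-6.85  0.07 -7.29]
```

View pics/w1.png

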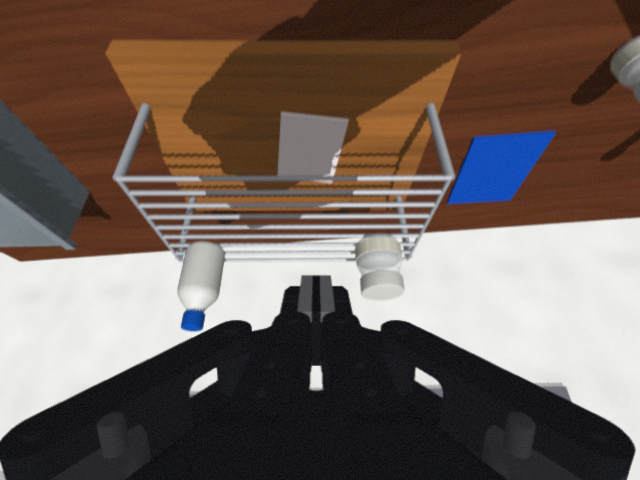

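The wrist view looks inverted. The plate's near end runs from (281,112) to (348,119), the deck's front edge is at row 41, and the closed tips are at (316,285), in line with the plate. I'm going in low ahead of the shelf.

Run:
```python
from h import *
C=cam("wrist"); m=np.array([519.1,-226.3,0]); a=np.radians(-7.18); X=np.array([np.cos(a),np.sin(a),0]); Y=np.array([-X[1],X[0],0])
for p,z in [((281,112),53),((348,119),53),((108,48),50),((461,48),50),((107,40),50),((461,40),50)]:
    v=onz(C,p,z)-m; print(p,(v@X).round(1),(v@Y).round(1))
```

```text
(281, 112) 62.6 -8.3
(348, 119) 71.2 55.2
(108, 48) 4.3 -139.1
(461, 48) 5.8 139.7
(107, 40) -1.9 -136.5
(461, 40) -0.5 137.4
```

Emit:
send_rows --moves "0 20 -1.7 26.5 0;0 20 -1.7 26.5 0;0 20 -1.7 26.5 0;0 20 -1.7 26.5 0;0 20 -1.7 26.5 0;0 0 0 0 0;0 0 0 0 0"

```text
t: 8.8
eef_pos: [548.0, -193.9, 128.4]
orientation: [0.346, 0.073, 0.935, -0.029]
contact_force: [0.0, 0.2, 0.7]
grip_width: -0.1
gripper_force: 0.0
```

```bash
python3 d.py 55 17 58
```

```text
8.8 [ 548.  -193.9  128.4] [-0.676 -0.051  2.226  0.814  0.456 -2.741] [0.01 0.25 0.66]
[[-0.75   0.157  0.643]
 [ 0.117  0.988 -0.105]
 [-0.652 -0.004 -0.759]]
lean 40.7 az -9.3 y-tilt -0.2
contact rack [ 21.5  35.8 115.2]
tool shift [ 11.4 -17.5  65.6] len 68.9
tool of rack x -10: [ 7.58 -0.33 -6.51]  up 10: [-6.52 -0.04 -7.59]
```

The last joint has reached its range limit. I'll back up and make a half turn, which gives the same grasp with j6 well inside its range.

Emit:
send_rows --moves "0 -13 0 -30 0;0 -13 0 -30 0;0 -13 0 -30 0.12;0 -13 0 -30 0.12;0 0 0 0 0.12;0 0 0 0 0.12"

```text
t: 9.3
eef_pos: [509.9, -191.0, 260.4]
orientation: [0.349, 0.295, 0.888, 0.052]
contact_force: [-0.2, -0.1, -0.3]
grip_width: 0.2
gripper_force: 0.0
```

```bash
python3 d.py 55 17 58
```

```text
9.3 [ 509.9 -191.   260.4] [-0.732 -0.394  2.235  0.547  0.739 -1.964] [-0.16 -0.12 -0.29]
[[-0.583  0.488  0.65 ]
 [ 0.561  0.82  -0.113]
 [-0.588  0.298 -0.752]]
lean 41.3 az -9.9 y-tilt 17.36
contact rack [-15.4  39.  248. ]
tool shift [ 55.5 -49.  189.9] len 203.8
tool of rack x -10: [ 6.48 -3.82 -6.59]  up 10: [-5.88  2.98 -7.52]
```

Emit:
send_rows --moves "0 0 0 0 0.121;0 0 0 0 0.121;0 0 0 0 0.121;0 0 0 0 0.121;0 0 0 0 0.121;0 0 0 0 0.121;0 0 0 0 0.121;0 0 0 0 0.121;0 0 0 0 0.121;0 0 0 0 0.121"

```text
t: 10.13
eef_pos: [509.2, -190.0, 256.7]
orientation: [0.254, 0.749, 0.563, 0.241]
contact_force: [-0.5, 0.4, 0.4]
grip_width: 0.0
gripper_force: 0.0
```

Emit:
send_rows --moves "0 0 0 0 0.121;0 0 0 0 0.121;0 0 0 0 0.121;0 0 0 0 0.121;0 0 0 0 0.121;0 0 0 0 0.121;0 0 0 0 0.121;0 0 0 0 0.121;0 0 0 0 0.121;0 0 0 0 0.121"

```text
t: 10.97
eef_pos: [509.2, -190.1, 256.7]
orientation: [0.072, 0.936, 0.037, 0.342]
contact_force: [-0.9, 0.9, -0.6]
grip_width: -0.0
gripper_force: 0.0
```

```bash
sed -i 's/\[11,0,8\]/[-11,0,8]/' d.py; python3 d.py w 1050 -131 450
```

```text
10.9667 [ 509.2 -190.1  256.7] [-0.732 -0.39   2.238  0.547  0.739  0.456] [-0.88  0.93 -0.57]
[[ 0.763  0.019  0.646]
 [ 0.118 -0.987 -0.11 ]
 [ 0.636  0.16  -0.755]]
lean 40.9 az -9.6 y-tilt 9.21
contact rack [-17.3  32.1 243.6]
tool shift [542.5 -16.9 196.9] len 577.3
tool of rack x -10: [-7.42 -1.43 -6.55]  up 10: [ 6.36  1.6  -7.55]
```

Emit:
send_rows --moves "0 0 0 0 0.123;0 0 0 0 0.124;0 34.8 -9.9 13.1 0;0 34.8 -9.9 13.1 0;0 34.8 -9.9 13.1 0;0 34.8 -9.9 13.1 0;0 34.8 -9.9 13.1 0;0 34.8 -9.9 13.1 0;0 34.8 -9.9 13.1 0;0 34.8 -9.9 13.1 0"

```text
t: 11.8
eef_pos: [799.2, -156.4, 359.8]
orientation: [0.03, 0.934, -0.076, 0.349]
contact_force: [-1.1, -0.4, -0.2]
grip_width: -0.2
gripper_force: 0.0
```

Emit:
send_rows --moves "0 34.8 -9.9 13.1 0;0 34.8 -9.9 13.1 0;0 34.8 -9.9 13.1 0;0 34.8 -9.9 13.1 0;0 34.8 -9.9 13.1 0;0 34.8 -9.9 13.1 0;0 34.8 -9.9 13.1 0"

```text
t: 12.38
eef_pos: [1042.1, -128.9, 447.4]
orientation: [0.029, 0.934, -0.076, 0.349]
contact_force: [1.8, -0.2, 1.1]
grip_width: 0.0
gripper_force: 0.0
```

```bash
python3 d.py w 1070 -131 480
```

```text
12.3833 [1042.1 -128.9  447.4] [-0.242  0.848  0.464  0.057  1.116  1.486] [ 1.79 -0.19  1.06]
[[ 0.745 -0.163  0.647]
 [-0.122 -0.987 -0.108]
 [ 0.656  0.001 -0.755]]
lean 41.0 az -9.4 y-tilt 0.06
contact rack [503.7 162.1 434.1]
tool shift [42.4 -2.4 -6.3] len 43.0
tool of rack x -10: [-7.54  0.38 -6.56]  up 10: [ 6.56  0.01 -7.55]
```

Emit:
send_rows --moves "0 41 0 0 0;0 41 0 0 0;0 41 0 0 0;0 41 0 0 0;0 41 0 0 0;0 0 0 0 0"

```text
t: 12.88
eef_pos: [1063.3, -138.4, 528.0]
orientation: [0.031, 0.918, -0.074, 0.389]
contact_force: [-0.2, 0.7, 0.7]
grip_width: -0.4
gripper_force: 0.0
```

```bash
python3 d.py -15 19 220
```

```text
12.8833 [1063.3 -138.4  528. ] [-0.249  0.984  0.126  0.067  1.233  1.488] [-0.18  0.69  0.65]
[[ 0.687 -0.161  0.709]
 [-0.112 -0.987 -0.115]
 [ 0.718 -0.001 -0.696]]
lean 45.9 az -9.2 y-tilt -0.04
contact rack [527.1 155.3 514.5]
tool shift [-585.   156.1 -180.4] len 631.8
tool of rack x -10: [-6.96  0.36 -7.17]  up 10: [ 7.18 -0.01 -6.96]
```

Emit:
send_rows --moves "0 -36.6 9.8 -11.3 0;0 -36.6 9.8 -11.3 0;0 -36.6 9.8 -11.3 0;0 -36.6 9.8 -11.3 0;0 -36.6 9.8 -11.3 0;0 -36.6 9.8 -11.3 0;0 -36.6 9.8 -11.3 0;0 -36.6 9.8 -11.3 0;0 -36.6 9.8 -11.3 0;0 -36.6 9.8 -11.3 0"

```text
t: 13.72
eef_pos: [760.0, -179.1, 369.4]
orientation: [0.032, 0.918, -0.073, 0.389]
contact_force: [0.6, 0.1, 1.2]
grip_width: -0.3
gripper_force: 0.0
```

Emit:
send_rows --moves "0 -36.6 9.8 -11.3 0;0 -36.6 9.8 -11.3 0;0 -36.6 9.8 -11.3 0;0 -36.6 9.8 -11.3 0;0 -36.6 9.8 -11.3 0;0 -36.6 9.8 -11.3 0;0 0 0 0 0"

```text
t: 14.3
eef_pos: [546.6, -204.1, 251.6]
orientation: [0.031, 0.92, -0.074, 0.383]
contact_force: [-0.9, -0.4, -1.0]
grip_width: -0.3
gripper_force: 0.0
```

```bash
python3 d.py 20 19 62
```

```text
14.3 [ 546.6 -204.1  251.6] [-0.715 -0.281  2.192  0.679  0.637  0.585] [-0.95 -0.39 -0.98]
[[ 0.695 -0.161  0.701]
 [-0.113 -0.987 -0.115]
 [ 0.71   0.    -0.704]]
lean 45.2 az -9.3 y-tilt 0.02
contact rack [ 22.5  25.5 238.2]
tool shift [-126.7    6.5  122.5] len 176.3
tool of rack x -10: [-7.04  0.36 -7.1 ]  up 10: [ 7.1   0.   -7.04]
```

Emit:
send_rows --moves "0 -15 0.8 14.5 0;0 -15 0.8 14.5 0;0 -15 0.8 14.5 0;0 -15 0.8 14.5 0;0 -15 0.8 14.5 0;0 -15 0.8 14.5 0;0 -15 0.8 14.5 0;0 -14 0.7 14 0;0 0 0 0 0"

```text
t: 15.05
eef_pos: [549.8, -211.9, 88.2]
orientation: [0.032, 0.919, -0.073, 0.385]
contact_force: [-0.8, 1.3, -0.4]
grip_width: -0.1
gripper_force: 0.0
```

```bash
python3 d.py 50 18 62;python3 - <<'E'
from h import *
im=env.camera("wrist"); cv2.imwrite("pics/w2.png",im[:,:,::-1])
E
```

```text
15.05 [ 549.8 -211.9   88.2] [-0.726  0.065  2.243  1.279  0.409 -0.103] [-0.8   1.27 -0.4 ]
[[ 0.693 -0.159  0.703]
 [-0.111 -0.987 -0.115]
 [ 0.712  0.002 -0.702]]
lean 45.4 az -9.3 y-tilt 0.1
contact rack [26.7 18.2 74.8]
tool shift [ 7.3 -0.7 25.6] len 26.6
tool of rack x -10: [-7.01  0.35 -7.12]  up 10: [ 7.12  0.02 -7.02]
```

View pics/w2.png

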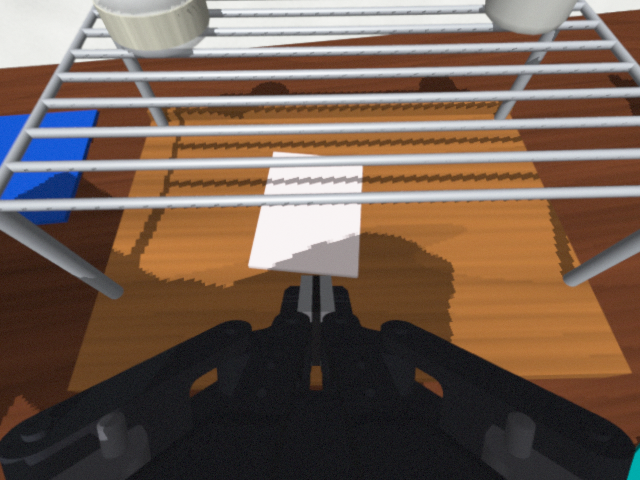

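The plate's near end runs from (249,266) to (358,276), just ahead of the fingertips at (318,277). The shelf's front rod is at row ~203.

```bash
python3 - <<'E'
from h import *
C=cam("wrist"); m=np.array([519.1,-226.3,0]); a=np.radians(-7.18); X=np.array([np.cos(a),np.sin(a),0]); Y=np.array([-X[1],X[0],0])
for p,z in [((249,266),53),((358,272),53),((273,152),53),((363,161),53),((70,390),50),((631,374),50),((318,203),137)]:
    v=onz(C,p,z)-m; print(p,(v@X).round(1),(v@Y).round(1))
E
python3 d.py 63 21 58
```

```text
(249, 266) 65.9 56.2
(358, 272) 59.8 -7.6
(273, 152) 156.1 44.6
(363, 161) 145.2 -19.7
(70, 390) 3.2 140.5
(631, 374) 0.9 -139.8
(318, 203) 50.0 16.8
15.1 [ 550.2 -212.    89.5] [-0.725  0.062  2.243  1.275  0.41  -0.099] [0.6  0.51 0.35]
[[ 0.692 -0.159  0.704]
 [-0.11  -0.987 -0.115]
 [ 0.713  0.002 -0.701]]
lean 45.5 az -9.3 y-tilt 0.11
contact rack [27.1 18.1 76.1]
tool shift [12.2 -4.2 38.2] len 40.3
tool of rack x -10: [-7.01  0.35 -7.13]  up 10: [ 7.13  0.02 -7.01]
```

Emit:
send_rows --moves "0 2 -1 9.3 0;0 2.8 -1 9.3 0;0 4.4 -1.1 9.1 0;0 4.4 -1.1 9.1 0;0 0 0 0 0;0 0 0 0 0"

```text
t: 15.6
eef_pos: [586.0, -212.8, 73.7]
orientation: [0.032, 0.919, -0.073, 0.386]
contact_force: [-0.2, 0.3, -0.5]
grip_width: -0.1
gripper_force: 0.0
```

```bash
python3 d.py 67.5 20 57
```

```text
15.6 [ 586.  -212.8   73.7] [-0.673  0.173  2.161  1.356  0.366 -0.148] [-0.2   0.3  -0.54]
[[ 0.692 -0.158  0.705]
 [-0.109 -0.987 -0.114]
 [ 0.714  0.002 -0.7  ]]
lean 45.5 az -9.2 y-tilt 0.12
contact rack [62.6 21.8 60.2]
tool shift [1.1 1.6 5.8] len 6.1
tool of rack x -10: [-7.    0.34 -7.13]  up 10: [ 7.14  0.02 -7.  ]
```

Emit:
send_rows --moves "0 0.7 0.8 3.1 0;0 0.7 0.8 3.1 0;0 0 0 0 0;0 -0.7 0 0.7 0;0 -0.7 0 0.7 0;0 0 0 0 0"

```text
t: 16.1
eef_pos: [588.6, -213.7, 64.4]
orientation: [0.03, 0.92, -0.074, 0.383]
contact_force: [0.6, -0.8, 2.1]
grip_width: 0.2
gripper_force: 1.1
```

Emit:
send_rows --moves "0 -0.7 0 0.7 0;0 0 0 0 0"

```text
t: 16.27
eef_pos: [589.2, -214.0, 64.3]
orientation: [0.03, 0.92, -0.074, 0.384]
contact_force: [0.1, 0.1, 5.1]
grip_width: 0.0
gripper_force: 3.0
```

Emit:
send_rows --moves "0 -0.7 0 0.7 0;0 0 0 0 0"

```text
t: 16.43
eef_pos: [589.9, -214.4, 64.3]
orientation: [0.03, 0.92, -0.074, 0.385]
contact_force: [-1.4, 1.7, 10.4]
grip_width: -0.1
gripper_force: 4.6
```

```bash
python3 d.py 67.5 20 53
```

```text
16.4333 [ 589.9 -214.4   64.3] [-0.67   0.204  2.147  1.396  0.362 -0.188] [-1.36  1.67 10.44]
[[ 0.693 -0.159  0.703]
 [-0.112 -0.987 -0.113]
 [ 0.712 -0.001 -0.702]]
lean 45.4 az -9.1 y-tilt -0.05
contact rack [66.7 20.7 50.9]
tool shift [ 2.1  0.7 -0.9] len 2.4
tool of rack x -10: [-7.02  0.34 -7.12]  up 10: [ 7.12 -0.01 -7.02]
```

Run:
```python
from h import *
im=env.camera("wrist")[:,:,::-1]; cv2.imwrite("pics/w3.png",cv2.resize(im[180:340,210:420],(787,600),interpolation=cv2.INTER_CUBIC))
```

```text
(no output)
```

View pics/w3.png

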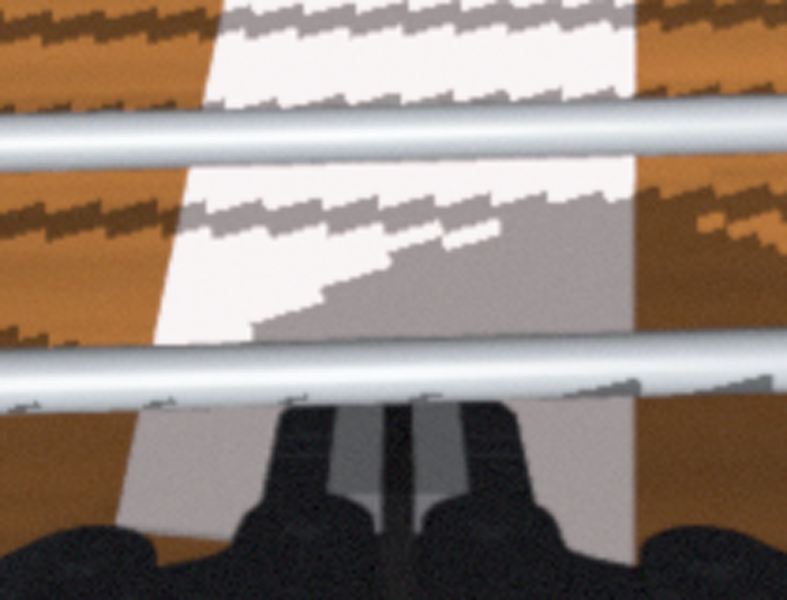

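Emit:
send_rows --moves "0 -2.1 0.1 -2.1 0;0 -2.1 0.1 -2.1 0;0 -2.1 0.1 -2.1 0;0 -2.1 0.1 -2.1 0;0 0 0 0 0"

```text
t: 16.9
eef_pos: [577.9, -213.0, 64.3]
orientation: [0.031, 0.92, -0.074, 0.385]
contact_force: [-2.0, 0.1, 9.8]
grip_width: -0.3
gripper_force: 5.0
```

```bash
cat > p.py <<'E'
from h import *
# plate corners in rack frame by white mask seen from wrist
C=cam("wrist"); im=env.camera("wrist"); m=np.array([519.1,-226.3,0]); a=np.radians(-7.18); X=np.array([np.cos(a),np.sin(a),0]); Y=np.array([-X[1],X[0],0])
n=int(np.__import__("os").environ.get("N",1)) if False else 1
for r in env.outline_of("wrist","plate")[:2]:
    g=r["region"]; print(round(r["score"],2),r["bbox"])
    pts=np.argwhere(g)[:,::-1]; h=cv2.convexHull(pts.astype(np.int32).reshape(-1,1,2))[:,0]
    P=np.array([onz(C,p,53)-m for p in h]); q=np.c_[P@X,P@Y].astype(np.float32)
    (c,wh,ang)=cv2.minAreaRect(q); print("rack centre",np.round(c,1),np.round(wh,1),round(ang,1)); print(cv2.boxPoints((c,wh,ang)).round(1).tolist())
E
sed -i '/__import__/d' p.py; python3 p.py; python3 d.py 5 20 53
```

```text
0.75 [241.4, 183.9, 383.4, 333.6]
rack centre [92.3 18.7] [64.6 85.9] 82.5
[[45.5, -7.699999809265137], [130.6999969482422, -18.899999618530273], [139.10000610351562, 45.20000076293945], [53.900001525878906, 56.29999923706055]]
0.58 [0.0, 110.9, 80.3, 230.7]
rack centre [152.3 195.5] [98.  49.9] 5.5
[[101.19999694824219, 215.60000610351562], [105.9000015258789, 166.0], [203.5, 175.3000030517578], [198.6999969482422, 225.0]]
17.0 [ 577.9 -213.1   64.3] [-0.685  0.181  2.176  1.404  0.371 -0.207] [-2.45  0.14 10.62]
[[ 0.693 -0.159  0.703]
 [-0.112 -0.987 -0.113]
 [ 0.712 -0.001 -0.702]]
lean 45.4 az -9.1 y-tilt -0.03
contact rack [54.7 20.6 50.8]
tool shift [-33.3   2.3 -36.9] len 49.8
tool of rack x -10: [-7.02  0.35 -7.12]  up 10: [ 7.12 -0.01 -7.02]
```

The plate follows. I'll keep dragging.

Emit:
send_rows --moves "0 -2.8 0.14 -2.85 0;0 -2.8 0.14 -2.85 0;0 -2.8 0.14 -2.85 0;0 -2.8 0.14 -2.85 0;0 -2.8 0.14 -2.85 0;0 -2.8 0.14 -2.85 0;0 -2.8 0.14 -2.85 0;0 -2.8 0.14 -2.85 0;0 -2.8 0.14 -2.85 0;0 0 0 0 0"

```text
t: 17.83
eef_pos: [542.0, -208.6, 64.3]
orientation: [0.031, 0.92, -0.074, 0.385]
contact_force: [-2.8, 0.7, 9.9]
grip_width: -0.3
gripper_force: 5.0
```

```bash
python3 p.py; python3 d.py 48 19 60
```

```text
0.91 [0.0, 82.1, 89.4, 196.0]
rack centre [141.8 199. ] [104.9  59.3] 8.5
[[85.5, 220.5], [94.30000305175781, 161.89999389648438], [198.10000610351562, 177.39999389648438], [189.3000030517578, 236.10000610351562]]
0.57 [242.6, 171.3, 382.3, 333.3]
rack centre [58.4 18.3] [64.3 90.7] 82.1
[[9.0, -7.300000190734863], [98.9000015258789, -19.700000762939453], [107.69999694824219, 44.0], [17.799999237060547, 56.400001525878906]]
17.9333 [ 542.1 -208.6   64.3] [-0.733  0.109  2.26   1.413  0.402 -0.254] [-2.61  1.13 10.27]
[[ 0.693 -0.159  0.703]
 [-0.112 -0.987 -0.113]
 [ 0.712 -0.    -0.702]]
lean 45.4 az -9.1 y-tilt -0.03
contact rack [18.6 20.5 50.8]
tool shift [27.2  0.5 14.5] len 30.8
tool of rack x -10: [-7.02  0.35 -7.12]  up 10: [ 7.12 -0.   -7.02]
```

Emit:
send_rows --moves "0 2.8 0 -2.8 0;0 2.8 0 -2.8 0;0 6.5 0.2 6.6 0;0 6.5 0.2 6.6 0;0 6.5 0.2 6.6 0;0 6.5 0.3 6.6 0;0 -2.1 0 2.1 0;0 -2.1 0 2.1 0;0 0 0 0 0"

```text
t: 18.68
eef_pos: [578.1, -214.5, 64.4]
orientation: [0.03, 0.92, -0.074, 0.384]
contact_force: [0.9, 0.3, 4.4]
grip_width: 0.4
gripper_force: 2.0
```

Emit:
send_rows --moves "0 -0.7 0 0.7 0;0 0 0 0 0"

```text
t: 18.85
eef_pos: [578.4, -214.7, 64.3]
orientation: [0.03, 0.92, -0.074, 0.384]
contact_force: [0.8, 1.1, 5.7]
grip_width: 0.4
gripper_force: 3.1
```

```bash
python3 d.py 56 18.3 50.8
```

```text
18.85 [ 578.4 -214.7   64.3] [-0.687  0.183  2.172  1.396  0.374 -0.201] [0.82 1.13 5.72]
[[ 0.694 -0.159  0.703]
 [-0.113 -0.987 -0.112]
 [ 0.711 -0.002 -0.703]]
lean 45.3 az -9.0 y-tilt -0.1
contact rack [55.3 19.  50.9]
tool shift [0.4 0.7 0.6] len 1.0
tool of rack x -10: [-7.02  0.34 -7.11]  up 10: [ 7.11 -0.02 -7.03]
```

Down a little more, then drag 43 mm.

Emit:
send_rows --moves "0 -0.5 0 0.5 0;0 -2.8 0.14 -2.85 0;0 -2.8 0.14 -2.85 0;0 -2.8 0.14 -2.85 0;0 -2.8 0.14 -2.85 0;0 -2.8 0.14 -2.85 0;0 -2.8 0.14 -2.85 0;0 -2.8 0.14 -2.85 0;0 -2.8 0.14 -2.85 0;0 0 0 0 0"

```text
t: 19.68
eef_pos: [546.5, -211.2, 64.3]
orientation: [0.03, 0.92, -0.074, 0.385]
contact_force: [-2.5, 0.3, 10.7]
grip_width: -0.0
gripper_force: 5.2
```

```bash
python3 p.py; python3 d.py 12 18.3 50.8
```

```text
0.83 [0.0, 87.3, 84.7, 202.8]
rack centre [142.6 198.8] [101.4  57.9] 5.6
[[89.30000305175781, 222.6999969482422], [95.0, 165.10000610351562], [195.89999389648438, 175.0], [190.1999969482422, 232.60000610351562]]
0.71 [248.0, 222.0, 390.8, 390.8]
rack centre [32.  16.8] [64.  79.6] 82.4
[[-11.699999809265137, -9.699999809265137], [67.19999694824219, -20.200000762939453], [75.69999694824219, 43.29999923706055], [-3.200000047683716, 53.79999923706055]]
19.7833 [ 546.6 -211.2   64.3] [-0.73   0.121  2.247  1.409  0.401 -0.248] [-3.2   1.74 10.21]
[[ 0.693 -0.159  0.703]
 [-0.112 -0.987 -0.113]
 [ 0.712 -0.001 -0.702]]
lean 45.4 az -9.1 y-tilt -0.05
contact rack [23.4 18.5 50.8]
tool shift [-8.   0.6 -8.1] len 11.4
tool of rack x -10: [-7.02  0.35 -7.11]  up 10: [ 7.12 -0.01 -7.02]
```

Emit:
send_rows --moves "0 -2.1 0.1 -2.1 0;0 -2.1 0.1 -2.1 0;0 -2.1 0.1 -2.1 0;0 -2.1 0.1 -2.1 0;0 0 0 0 0"

```text
t: 20.2
eef_pos: [534.8, -209.8, 64.3]
orientation: [0.03, 0.92, -0.074, 0.385]
contact_force: [-3.4, 0.9, 10.4]
grip_width: -0.0
gripper_force: 5.2
```

Emit:
send_rows --moves "0 3 0 -3 0;0 10 0 -10 0;0 20 0 -20 0;0 20 0 -20 0;0 0 0 -25 0;0 0 0 -25 0;85 0 0 -25 0;85 0 0 -10 0;85 0 0 0 0"

```text
t: 20.95
eef_pos: [473.5, -199.7, 198.8]
orientation: [0.031, 0.92, -0.074, 0.384]
contact_force: [1.4, 0.2, 0.5]
grip_width: 35.2
gripper_force: 0.0
```

```bash
python3 p.py; python3 d.py -20 18.3 50.8
python3 - <<'E'
from h import *
im=env.camera("wrist"); cv2.imwrite("pics/w4.png",im[:,:,::-1])
E
```

```text
0.85 [275.1, 240.5, 360.3, 344.8]
rack centre [14.1 17.7] [65.3 91.2] 82.1
[[-35.599998474121094, -8.399999618530273], [54.79999923706055, -20.899999618530273], [63.70000076293945, 43.79999923706055], [-26.600000381469727, 56.29999923706055]]
0.78 [505.6, 338.1, 577.5, 399.5]
rack centre [ -60.3 -161.2] [56.6 19.7] 32.9
[[-89.4000015258789, -168.3000030517578], [-78.69999694824219, -184.8000030517578], [-31.200000762939453, -154.10000610351562], [-42.0, -137.60000610351562]]
21.05 [ 473.8 -199.3  196.8] [-0.849 -0.408  2.391  0.814  0.671  0.354] [-0.85  0.3  -0.11]
[[ 0.696 -0.159  0.7  ]
 [-0.113 -0.987 -0.112]
 [ 0.709 -0.002 -0.705]]
lean 45.2 az -9.1 y-tilt -0.09
contact rack [-50.4  21.2 183.4]
tool shift [-72.6   2.1 115.1] len 136.1
tool of rack x -10: [-7.04  0.34 -7.09]  up 10: [ 7.09 -0.02 -7.05]
```

View pics/w4.png

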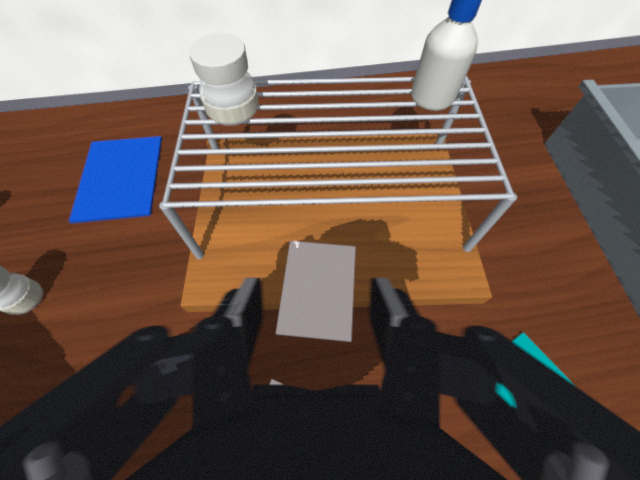

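The plate now overhangs about 31 mm, with its centre at rack (14,18) and yaw -8° to the rack; the picture also shows the shelf bottles standing. Next I'll grip the overhanging end across its width.

```bash
python3 d.py w 509.9 -203.3 90
```

```text
21.1 [ 473.8 -199.1  196.3] [-0.848 -0.407  2.391  0.813  0.671  0.354] [ 0.28 -0.09  0.49]
[[ 0.696 -0.159  0.7  ]
 [-0.114 -0.987 -0.111]
 [ 0.709 -0.002 -0.706]]
lean 45.1 az -9.0 y-tilt -0.14
contact rack [-50.4  21.4 182.8]
tool shift [-49.7  -1.3 100.7] len 112.3
tool of rack x -10: [-7.05  0.34 -7.08]  up 10: [ 7.09 -0.02 -7.06]
```

Emit:
send_rows --moves "85 -9.9 -0.3 20.1 0;85 -9.9 -0.3 20.1 0;85 -9.9 -0.3 20.1 0;85 -9.9 -0.3 20.1 0;85 -9.9 -0.3 20.1 0;85 0 0 0 0;85 0 0 0 0"

```text
t: 21.68
eef_pos: [509.4, -202.2, 88.7]
orientation: [0.028, 0.921, -0.074, 0.381]
contact_force: [0.2, 0.1, 0.3]
grip_width: 85.2
gripper_force: 0.0
```

```bash
python3 d.py w 509.9 -203.3 47.3; python3 -c "
from h import *;print(env.observe()['grip_width'])"; python3 p.py
```

```text
21.6833 [ 509.4 -202.2   88.7] [-0.78  -0.035  2.339  1.237  0.453 -0.098] [0.24 0.08 0.28]
[[ 0.699 -0.158  0.697]
 [-0.116 -0.987 -0.108]
 [ 0.706 -0.005 -0.708]]
lean 44.9 az -8.8 y-tilt -0.29
contact rack [-14.8  22.9  75.2]
tool shift [-28.7   1.2  29.8] len 41.4
tool of rack x -10: [-7.08  0.33 -7.05]  up 10: [ 7.06 -0.05 -7.08]
85.1504440708849
0.9 [606.5, 352.2, 638.5, 402.9]
rack centre [ -38. -129.] [13.4 25.7] 62.5
[[-52.5, -129.0], [-29.700000762939453, -140.89999389648438], [-23.5, -129.0], [-46.20000076293945, -117.0999984741211]]
0.71 [254.3, 206.3, 384.5, 367.0]
rack centre [14.6 17.6] [64.4 91.5] 82.3
[[-35.0, -8.199999809265137], [55.599998474121094, -20.5], [64.30000305175781, 43.29999923706055], [-26.399999618530273, 55.599998474121094]]
```

Down slowly in small steps while watching the force, then close.

Emit:
send_rows --moves "85 -5.8 0.2 6 0;85 -5.8 0.2 6 0;85 -5.8 0.2 6 0;85 -5.7 0.3 6 0;85 -5.6 0.3 5.8 0;85 0 0 0 0"

```text
t: 22.28
eef_pos: [510.8, -205.0, 50.5]
orientation: [0.03, 0.92, -0.074, 0.383]
contact_force: [-0.4, 0.3, 0.6]
grip_width: 85.0
gripper_force: 0.0
```

```bash
python3 d.py w 509.9 -203.3 47.3;python3 - <<'E'
from h import *
im=env.camera("wrist")[:,:,::-1]; cv2.imwrite("pics/w5.png",cv2.resize(im[200:480,120:520],(800,560)))
E
```

```text
22.2833 [ 510.8 -205.    50.5] [-0.782  0.083  2.328  1.473  0.429 -0.36 ] [-0.37  0.31  0.63]
[[ 0.695 -0.159  0.701]
 [-0.113 -0.987 -0.112]
 [ 0.71  -0.001 -0.704]]
lean 45.2 az -9.1 y-tilt -0.06
contact rack [-12.9  20.1  37.1]
tool shift [-3.1 -1.6  1.4] len 3.8
tool of rack x -10: [-7.04  0.34 -7.09]  up 10: [ 7.1  -0.01 -7.04]
```

View pics/w5.png

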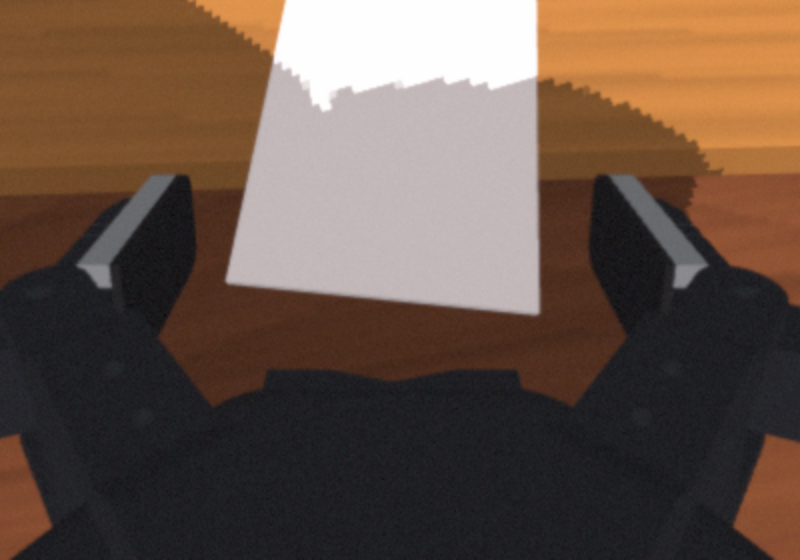

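The open fingers stand on either side of the overhanging end, clear of the deck. I'll nudge down and close at 20 N.

Emit:
send_rows --moves "85 -3 -1.5 1.4 0;85 0 0 0 0;75 0 0 0 0;70 0 0 0 0;67 0 0 0 0;64 0 0 0 0;60 0 0 0 0;55 0 0 0 0;55 0 0 0 0;55 0 0 0 0" --squeeze 20

```text
t: 23.17
eef_pos: [510.2, -203.3, 47.2]
orientation: [0.03, 0.92, -0.074, 0.383]
contact_force: [-0.2, 0.1, 2.7]
grip_width: 64.0
gripper_force: 21.3
```

```bash
python3 p.py; python3 d.py w 509.9 -203.3 47.3
```

```text
0.82 [238.4, 163.3, 393.7, 356.0]
rack centre [16.1 17.8] [65.1 93.2] 82.5
[[-34.400001525878906, -8.399999618530273], [58.099998474121094, -20.5], [66.5, 44.0], [-25.899999618530273, 56.099998474121094]]
0.78 [0.0, 45.1, 88.1, 151.4]
rack centre [128.2 195.7] [101.4  60.4] 5.5
[[74.9000015258789, 220.89999389648438], [80.5999984741211, 160.8000030517578], [181.60000610351562, 170.5], [175.8000030517578, 230.60000610351562]]
23.2667 [ 510.2 -203.3   47.1] [-0.78   0.09   2.33   1.494  0.428 -0.381] [ 0.72 -0.82  1.86]
[[ 0.696 -0.159  0.701]
 [-0.113 -0.987 -0.112]
 [ 0.71  -0.001 -0.705]]
lean 45.2 az -9.1 y-tilt -0.07
contact rack [-13.8  21.8  33.7]
tool shift [-0.1  0.  -0.3] len 0.3
tool of rack x -10: [-7.04  0.34 -7.09]  up 10: [ 7.1  -0.01 -7.05]
```

Emit:
send_rows --moves "55 1.4 0 -1.4 0;55 3.5 0 -3.5 0;55 5.3 0 -5.3 0;55 7.1 0 -7.05 0;55 7.1 0 -7.05 0;55 7.1 0 -7.05 0;55 0 0 0 0"

```text
t: 23.85
eef_pos: [510.4, -203.6, 92.8]
orientation: [0.031, 0.92, -0.073, 0.384]
contact_force: [0.3, -0.2, -0.2]
grip_width: 63.9
gripper_force: 21.8
```

```bash
python3 d.py w 485 -203.3 200;python3 - <<'E'
from h import *
im=env.camera("wrist")[:,:,::-1]; cv2.imwrite("pics/w6.png",im)
E
```

```text
23.85 [ 510.4 -203.6   92.8] [-0.78  -0.043  2.339  1.238  0.453 -0.099] [ 0.28 -0.24 -0.19]
[[ 0.695 -0.159  0.702]
 [-0.111 -0.987 -0.113]
 [ 0.711  0.    -0.704]]
lean 45.3 az -9.1 y-tilt 0.02
contact rack [-13.5  21.5  79.4]
tool shift [ 58.5   3.7 -93.3] len 110.1
tool of rack x -10: [-7.03  0.34 -7.1 ]  up 10: [ 7.11  0.   -7.04]
```

View pics/w6.png

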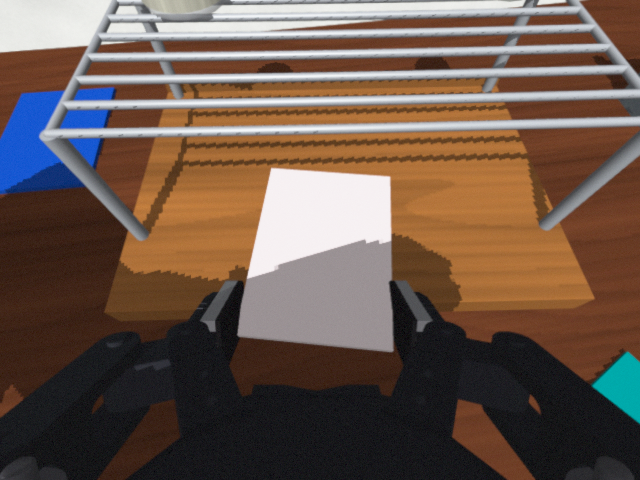

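The plate is lifted, with corners at (240,335), (393,350), (390,177) and (272,169), slightly skewed in the hand. I'll solve its pose in the tool frame.

```bash
cat > pnp.py <<'E'
from h import *
import sys
s=env.observe(); M=q2R(s["orientation"])
c=env.calibration("wrist"); K=np.array(c["camera_matrix"]); dist=np.array([c["k1"],0,0,0,0.])
im=env.camera("wrist"); g=[r for r in env.outline_of("wrist","plate") if abs((r["bbox"][0]+r["bbox"][2])/2-315)<60][0]["region"]
guess=np.array([[240,335],[393,350],[390,177],[272,169]],np.float32)
h=cv2.convexHull(np.argwhere(g)[:,::-1].astype(np.int32).reshape(-1,1,2))
ap=cv2.approxPolyDP(h,8,True)[:,0]; print("poly",ap.tolist())
gray=cv2.cvtColor(im,cv2.COLOR_RGB2GRAY)
for nm,q in (("eye",guess),):
    q=cv2.cornerSubPix(gray,q.reshape(-1,1,2).copy(),(4,4),(-1,-1),(3,40,.01)).reshape(-1,2); print(q.round(1).tolist())
    obj=np.array([[-45,32,3],[-45,-32,3],[45,-32,3],[45,32,3]],float)
    n,rv,tv,er=cv2.solvePnPGeneric(obj,q,K,dist,flags=cv2.SOLVEPNP_IPPE)
    T=np.array(c["tool_from_camera"])
    for r,t,e in zip(rv,tv,er):
        Rt=T[:3,:3]@cv2.Rodrigues(r)[0]; tt=T[:3,:3]@t.ravel()+T[:3,3]; Rw=M@Rt
        print("err",e,"plate origin in tool",tt.round(1),"world",(s["eef_pos"]+M@tt).round(1),"up",Rw[:,2].round(3),"xdir",Rw[:,0].round(3))
E
python3 pnp.py
```

```text
poly [[391, 350], [238, 335], [272, 170], [389, 178]]
[[236.6999969482422, 335.20001220703125], [393.1000061035156, 351.1000061035156], [389.70001220703125, 176.3000030517578], [271.1000061035156, 167.5]]
err [0.20347651] plate origin in tool [19.8  3.3 19.2] world [ 536.8 -211.    92.5] up [-0.005 -0.007  1.   ] xdir [ 0.968 -0.251  0.003]
err [13.7752116] plate origin in tool [14.8  2.6  9.6] world [ 526.7 -208.6   95.6] up [-0.807  0.176  0.564] xdir [ 0.542 -0.162  0.825]
```

Emit:
send_rows --moves "55 -10 0.5 -10 0;55 -20 1 -20 0;55 -20 1 -20 0;55 0 0 0 0"

```text
t: 24.33
eef_pos: [436.0, -192.0, 88.1]
orientation: [0.029, 0.921, -0.075, 0.381]
contact_force: [-0.2, -0.3, -0.1]
grip_width: 64.2
gripper_force: 22.2
```

The plate is level in the hand. A 45° lean over the jar may bring the wrist close to its range limit, so I'll fit a quick kinematic model from the logged states and check first.

```bash
cat > k.py <<'E'
from h import *
from scipy.optimize import least_squares
D=[([1.143,.2451,1.5578,0,1.3387,-.1741],[163.2,629.19,239.3],[[-.968,.251,0],[.251,.968,0],[0,0,-1]]),
([-.244,1.106,.126,.059,1.409,-1.683],[1051.2,-131,372.3],[[-.869,.126,.479],[.111,.992,-.059],[-.482,.002,-.876]]),
([-.775,-.37,2.232,.655,.754,-2.581],[513.5,-201.2,259],[[-.722,.127,.68],[.097,.992,-.081],[-.685,.007,-.729]]),
([-.676,-.051,2.226,.814,.456,-2.741],[548,-193.9,128.4],[[-.75,.157,.643],[.117,.988,-.105],[-.652,-.004,-.759]]),
([-.732,-.39,2.238,.547,.739,.456],[509.2,-190.1,256.7],[[.763,.019,.646],[.118,-.987,-.11],[.636,.16,-.755]]),
([-.242,.848,.464,.057,1.116,1.486],[1042.1,-128.9,447.4],[[.745,-.163,.647],[-.122,-.987,-.108],[.656,.001,-.755]]),
([-.726,.065,2.243,1.279,.409,-.103],[549.8,-211.9,88.2],[[.693,-.159,.703],[-.111,-.987,-.115],[.712,.002,-.702]]),
([-.67,.204,2.147,1.396,.362,-.188],[589.9,-214.4,64.3],[[.693,-.159,.703],[-.112,-.987,-.113],[.712,-.001,-.702]]),
([-.849,-.408,2.391,.814,.671,.354],[473.8,-199.3,196.8],[[.696,-.159,.7],[-.113,-.987,-.112],[.709,-.002,-.705]]),
([-.782,.083,2.328,1.473,.429,-.36],[510.8,-205,50.5],[[.695,-.159,.701],[-.113,-.987,-.112],[.71,-.001,-.704]])]
rz=lambda a:R.from_euler("z",a).as_matrix(); ry=lambda a:R.from_euler("y",a).as_matrix()
def fk(p,q,s4):
    Q=np.eye(3);x=np.zeros(3)
    Q=Q@rz(q[0]); x=x+Q@[p[0],p[1],p[2]]
    Q=Q@ry(q[1]); x=x+Q@[p[3],0,p[4]]
    Q=Q@ry(q[2]); x=x+Q@[p[5],0,p[6]]
    Q=Q@rz(s4[0]*q[3]); x=x+Q@[p[7],p[10],0]
    Q=Q@ry(q[4]); x=x+Q@[p[8],p[11],p[9]]
    Q=Q@rz(s4[1]*q[5]+p[12]); return x,Q
def res(p,s4): 
    o=[]
    for q,x,Qm in D:
        a,b=fk(p,q,s4); o+=list(a-x)+list(300*(b-np.array(Qm)).ravel())
    return np.array(o)
best=None
for s4 in [(1,1),(1,-1),(-1,1),(-1,-1)]:
    for c in (0,1.57,3.14,-1.57):
        r=least_squares(res,[0,100,200,0,450,0,400,0,0,250,0,0,c],args=(s4,),loss="soft_l1",f_scale=5)
        if best is None or r.cost<best[0]: best=(r.cost,r.x,s4)
P,S=best[1:]
LO=np.array([-3.13,-1.02,.13,-.95,.21,-2.74]);HI=np.array([3.13,2.26,2.54,4.09,2.88,2.74])
def ik(x,Q,q0,free=False):
    f=lambda q:np.r_[fk(P,q,S)[0]-x,300*(fk(P,q,S)[1]-Q).ravel()]
    r=least_squares(f,np.clip(q0,LO+1e-3,HI-1e-3),bounds=(LO,HI)); return r.x,np.sqrt(2*r.cost)
if __name__=="__main__":
    print(best[0],P.round(1),S, "maxres",np.abs(res(P,S)).max())
    s=env.observe(); M=q2R(s["orientation"]); q=s["joint_positions"]; print(q.round(3))
    for tgt in [(436,-192,200),(440,-100,200),(440,0,200),(460,80,200),(489,162,200),(489,162,150),(489,162,113)]:
        out=[]
        for q0 in (q,[0.1,0,2.2,0.3,.4,1],[0.1,0,2.2,3.4,.4,-2.],[0,0,2.2,-.5,.4,1.5]):
            qq,e=ik(np.array(tgt),M,q0); out.append((round(e,1),qq.round(2).tolist()))
        out.sort(key=lambda o:o[0]); print(tgt,out[:2]); q=np.array(out[0][1])
E
python3 k.py
```

```text
1.319859483011565 [-1.000e+00  1.131e+02  2.738e+02  4.000e-01  4.199e+02  6.570e+01
  5.685e+02  2.000e-01 -8.000e-01  2.470e+02  1.009e+02 -1.016e+02
  1.712e+02] (1, 1) maxres 0.426420490473447
[-0.928 -0.241  2.516  1.166  0.565 -0.127]
(436, -192, 200) [(np.float64(0.0), [-0.93, -0.56, 2.48, 0.78, 0.77, 0.35]), (np.float64(0.0), [-0.93, -0.56, 2.48, 0.78, 0.77, 0.35])]
(440, -100, 200) [(np.float64(6.4), [-0.67, -0.69, 2.54, 0.59, 0.67, 0.71]), (np.float64(6.4), [-0.67, -0.69, 2.54, 0.59, 0.67, 0.71])]
(440, 0, 200) [(np.float64(13.5), [-0.31, -0.7, 2.54, 0.19, 0.55, 1.3]), (np.float64(13.5), [-0.31, -0.7, 2.54, 0.19, 0.55, 1.3])]
(460, 80, 200) [(np.float64(0.0), [-0.02, -0.57, 2.49, -0.22, 0.46, 1.87]), (np.float64(0.0), [-0.02, -0.57, 2.49, -0.22, 0.46, 1.87])]
(489, 162, 200) [(np.float64(0.0), [0.23, -0.34, 2.34, -0.62, 0.47, 2.42]), (np.float64(0.0), [0.23, -0.34, 2.34, -0.62, 0.47, 2.42])]
(489, 162, 150) [(np.float64(0.0), [0.23, -0.23, 2.36, -0.81, 0.37, 2.63]), (np.float64(0.0), [0.23, -0.23, 2.36, -0.81, 0.37, 2.63])]
(489, 162, 113) [(np.float64(9.6), [0.21, -0.16, 2.37, -0.92, 0.31, 2.74]), (np.float64(9.6), [0.21, -0.16, 2.37, -0.92, 0.31, 2.74])]
```

```bash
cat > k2.py <<'E'
from k import *
s=env.observe(); M=q2R(s["orientation"])
print(s["eef_pos"].round(1))
for J in [(515,155)]:
  for dx in (-12,-6,0,6,12):
    t=np.array([J[0]-26.4+dx*.968,J[1]+7.4-dx*.25,112.5])
    q,e=ik(t,M,[.23,-.2,2.36,-.8,.35,2.6]); x,Q=fk(P,q,S); dR=R.from_matrix(Q@M.T).as_rotvec(degrees=True)
    print(dx,round(e,1),q.round(2),"pos",(x-t).round(1),"rot deg",dR.round(2))
# path at 200+
q=s["joint_positions"]
for tgt in [(455,-190,130),(480,-150,240),(500,-60,250),(500,40,250),(489,162,230)]:
    q,e=ik(np.array(tgt),M,q); print(tgt,round(e,1),q.round(2))
E
python3 k2.py
```

```text
[ 436.  -192.    88.1]
-12 10.9 [ 0.22 -0.18  2.39 -0.91  0.32  2.74] pos [-0.2 -3.9  5.4] rot deg [0.4  0.93 0.58]
-6 10.4 [ 0.22 -0.17  2.38 -0.92  0.31  2.74] pos [-0.1 -3.6  5.2] rot deg [0.38 0.9  0.55]
0 10.0 [ 0.21 -0.16  2.37 -0.92  0.31  2.74] pos [-0.1 -3.4  5. ] rot deg [0.36 0.87 0.52]
6 9.5 [ 0.2  -0.14  2.36 -0.93  0.3   2.74] pos [-0.  -3.2  4.7] rot deg [0.35 0.83 0.5 ]
12 9.0 [ 0.2  -0.13  2.35 -0.93  0.3   2.74] pos [ 0.  -2.9  4.5] rot deg [0.33 0.8  0.47]
(455, -190, 130) 0.0 [-0.87 -0.32  2.47  1.    0.59  0.11]
(480, -150, 240) 0.0 [-0.73 -0.54  2.39  0.63  0.7   0.64]
(500, -60, 250) 0.0 [-0.45 -0.57  2.39  0.37  0.59  1.05]
(500, 40, 250) 0.0 [-0.14 -0.55  2.37 -0.02  0.53  1.61]
(489, 162, 230) 0.0 [ 0.23 -0.39  2.31 -0.54  0.54  2.34]
```

```bash
cat >> k2.py <<'E'
print("twist test")
for th in (-.02,-.04,-.06,-.08):
  for z in (112.5,125):
    Q2=M@rz(th); off=Q2@(M.T@np.array([26.4,-7.4,2.9])); t=np.array([515,155,z+2.9])-off
    q,e=ik(t,Q2,[.23,-.2,2.36,-.8,.35,2.6]); print(th,z,round(e,1),q.round(3),"plate roll",np.degrees(np.arccos((Q2@M.T)[2,2])).round(2))
E
python3 k2.py | sed -n '/twist/,$p'; python3 d.py w 455 -190 130
```

```text
twist test
-0.02 112.5 8.5 [ 0.212 -0.153  2.372 -0.939  0.307  2.74 ] plate roll 0.81
-0.02 125 2.2 [ 0.223 -0.171  2.369 -0.934  0.328  2.74 ] plate roll 0.81
-0.04 112.5 7.5 [ 0.215 -0.151  2.371 -0.95   0.31   2.736] plate roll 1.62
-0.04 125 0.9 [ 0.225 -0.169  2.369 -0.95   0.328  2.738] plate roll 1.62
-0.06 112.5 7.4 [ 0.214 -0.151  2.372 -0.95   0.309  2.716] plate roll 2.43
-0.06 125 0.8 [ 0.224 -0.17   2.37  -0.95   0.327  2.717] plate roll 2.43
-0.08 112.5 7.3 [ 0.213 -0.152  2.372 -0.95   0.308  2.695] plate roll 3.24
-0.08 125 0.7 [ 0.223 -0.17   2.371 -0.95   0.326  2.697] plate roll 3.24
24.3333 [ 436.  -192.    88.1] [-0.928 -0.241  2.516  1.166  0.565 -0.127] [-0.21 -0.34 -0.12]
[[ 0.698 -0.16   0.698]
 [-0.117 -0.987 -0.11 ]
 [ 0.706 -0.004 -0.708]]
lean 44.9 az -9.0 y-tilt -0.25
contact rack [-88.8  23.8  74.6]
tool shift [ 42.6  -5.2 -16.6] len 46.1
tool of rack x -10: [-7.07  0.36 -7.06]  up 10: [ 7.06 -0.04 -7.08]
```

The wrist can't hold a 45° lean over the jar: j4 and j6 both hit their limits. I'll set the plate back on the deck with the same overhang, take the lean out, and grip the same end with an upright tool.

```bash
python3 d.py w 510.4 -203.6 80
```

```text
24.3333 [ 436.  -192.    88.1] [-0.928 -0.241  2.516  1.166  0.565 -0.127] [-0.21 -0.34 -0.12]
[[ 0.698 -0.16   0.698]
 [-0.117 -0.987 -0.11 ]
 [ 0.706 -0.004 -0.708]]
lean 44.9 az -9.0 y-tilt -0.25
contact rack [-88.8  23.8  74.6]
tool shift [47.6 -0.4 58.9] len 75.7
tool of rack x -10: [-7.07  0.36 -7.06]  up 10: [ 7.06 -0.04 -7.08]
```

Emit:
send_rows --moves "55 12 -0.1 14.7 0;55 12 -0.1 14.7 0;55 12 -0.1 14.7 0;55 11.6 -0.1 14.7 0;55 0 0 0 0"

```text
t: 24.75
eef_pos: [516.3, -206.4, 83.0]
orientation: [0.03, 0.92, -0.073, 0.383]
contact_force: [-0.4, 0.8, 0.4]
grip_width: 64.2
gripper_force: 22.4
```

```bash
python3 d.py w 510.2 -203.4 48.5
```

```text
24.75 [ 516.3 -206.4   83. ] [-7.750e-01  1.000e-03  2.321e+00  1.285e+00  4.430e-01 -1.480e-01] [-0.38  0.8   0.35]
[[ 0.696 -0.158  0.7  ]
 [-0.112 -0.987 -0.111]
 [ 0.709 -0.002 -0.705]]
lean 45.2 az -9.0 y-tilt -0.1
contact rack [-7.3 19.5 69.6]
tool shift [-29.1  -2.   19.7] len 35.2
tool of rack x -10: [-7.05  0.33 -7.09]  up 10: [ 7.09 -0.02 -7.05]
```

Emit:
send_rows --moves "55 -8 -0.6 6 0;55 -8 -0.6 6 0;55 -6 -0.4 4 0;55 -4 -0.4 2.5 0;55 -2 0 1 0;55 0 0 0 0"

```text
t: 25.25
eef_pos: [507.8, -202.4, 48.6]
orientation: [0.029, 0.921, -0.074, 0.382]
contact_force: [0.2, 0.0, -0.0]
grip_width: 64.0
gripper_force: 22.5
```

```bash
python3 d.py w 510.2 -203.4 47.2
```

```text
25.25 [ 507.8 -202.4   48.6] [-0.783  0.08   2.336  1.476  0.43  -0.364] [ 0.16  0.03 -0.04]
[[ 0.697 -0.159  0.699]
 [-0.114 -0.987 -0.111]
 [ 0.708 -0.003 -0.706]]
lean 45.1 az -9.0 y-tilt -0.16
contact rack [-16.3  22.4  35.1]
tool shift [0.8 0.6 2.7] len 2.9
tool of rack x -10: [-7.06  0.34 -7.07]  up 10: [ 7.08 -0.03 -7.06]
```

Emit:
send_rows --moves "55 1.7 0 1.7 0;55 -0.6 0 0.6 0;55 -0.6 0 0.6 0;55 0 0 0 0"

```text
t: 25.58
eef_pos: [511.1, -203.5, 48.3]
orientation: [0.03, 0.92, -0.074, 0.383]
contact_force: [0.3, -0.7, 0.3]
grip_width: 64.2
gripper_force: 22.5
```

Emit:
send_rows --moves "55 -0.5 0 0.5 0;55 0 0 0 0"

```text
t: 25.75
eef_pos: [511.2, -203.5, 47.7]
orientation: [0.03, 0.92, -0.074, 0.383]
contact_force: [-0.2, 1.3, 0.6]
grip_width: 63.6
gripper_force: 22.6
```

Emit:
send_rows --moves "55 -0.5 0 0.5 0;55 0 0 0 0"

```text
t: 25.92
eef_pos: [511.3, -203.6, 47.1]
orientation: [0.03, 0.92, -0.074, 0.383]
contact_force: [-1.3, 1.3, 2.1]
grip_width: 63.8
gripper_force: 23.0
```

Emit:
send_rows --moves "66 0 0 0 0;70 0 0 0 0;78 0 0 0 0;85 0 0 0 0;85 0 0 0 0;85 3.5 0 -3.5 0;85 10 0 -10 0;85 20 0 -20 0;85 20 0 -20 0;85 20 0 -20 0"

```text
t: 26.75
eef_pos: [510.1, -203.1, 151.1]
orientation: [0.03, 0.921, -0.074, 0.382]
contact_force: [0.5, -0.2, -0.7]
grip_width: 85.2
gripper_force: 0.0
```

```bash
python3 p.py; python3 d.py w 455 0 250
```

```text
0.84 [270.3, 250.4, 366.8, 381.4]
rack centre [16.3 18.1] [65.4 91.2] 82.6
[[-33.099998474121094, -8.399999618530273], [57.29999923706055, -20.200000762939453], [65.80000305175781, 44.599998474121094], [-24.700000762939453, 56.5]]
0.63 [27.3, 126.6, 138.3, 228.5]
rack centre [151.4 226.3] [111.   76.5] 3.6
[[93.5999984741211, 261.0], [98.4000015258789, 184.60000610351562], [209.1999969482422, 191.5], [204.39999389648438, 267.8999938964844]]
26.85 [ 512.9 -205.5  156.7] [-0.779 -0.199  2.325  0.966  0.526  0.209] [ 0.52 -0.32 -0.37]
[[ 0.691 -0.159  0.706]
 [-0.108 -0.987 -0.117]
 [ 0.715  0.005 -0.699]]
lean 45.7 az -9.4 y-tilt 0.27
contact rack [-10.8  19.8 143.2]
tool shift [   4.6 -193.3 -130.1] len 233.0
tool of rack x -10: [-6.99  0.34 -7.15]  up 10: [ 7.15  0.05 -6.99]
```

The plate is resting with about 29 mm of overhang. Now I'll remove the lean by pulling in past the near reach limit.

Emit:
send_rows --moves "85 2.4 -24.3 -24.3 0;85 2.4 -24.3 -24.3 0;85 2.4 -24.3 -24.3 0;85 2.4 -24.3 -24.3 0;85 2.4 -24.3 -24.3 0;85 -28 1.4 -28 0;85 -28 1.4 -28 0;85 -28 1.4 -28 0;85 -28 1.4 -28 0;85 -28 1.4 -28 0"

```text
t: 27.68
eef_pos: [396.0, -72.2, 268.9]
orientation: [0.026, 0.935, -0.074, 0.346]
contact_force: [-0.3, -0.7, 0.3]
grip_width: 84.8
gripper_force: 0.0
```

```bash
python3 s.py
```

```text
27.6833 [396.  -72.2 268.9] [-0.681 -1.015  2.538  0.395  1.017  0.944] [-0.33 -0.73  0.27]
[[ 0.75  -0.157  0.643]
 [-0.121 -0.988 -0.099]
 [ 0.651 -0.004 -0.759]]
lean 40.6 az -8.8 y-tilt -0.2
```

Emit:
send_rows --moves "85 -31 0 -26 0;85 -31 0 -26 0;85 -32 0 -25 0;85 -32 0 -24 0;85 -33 0 -23 0;85 -34 0 -22 0;85 -35 0 -21 0;85 -36 0 -20 0;85 -36 0 -19 0;85 -37 0 -17 0"

```text
t: 28.52
eef_pos: [340.4, -115.3, 242.9]
orientation: [0.002, 0.964, -0.071, 0.258]
contact_force: [0.4, 0.1, 0.2]
grip_width: 85.2
gripper_force: 0.0
```

```bash
python3 s.py
```

```text
28.5167 [ 340.4 -115.3  242.9] [-0.932 -1.016  2.538  0.401  1.281  0.736] [0.38 0.13 0.23]
[[ 0.857 -0.138  0.496]
 [-0.135 -0.99  -0.041]
 [ 0.497 -0.032 -0.867]]
lean 29.9 az -4.7 y-tilt -1.83
```

Emit:
send_rows --moves "85 -35 -6 -20 0;85 -35 -6 -20 0;85 -35 -6 -19 0;85 -36 -6 -18 0;85 -36 -6 -17 0;85 -36 -6 -16 0;85 -37 -6 -15 0;85 -37 -6 -14 0;85 -38 -6 -13 0;85 -38 -6 -12 0"

```text
t: 29.35
eef_pos: [163.4, -209.8, 230.6]
orientation: [-0.058, 0.978, -0.056, 0.194]
contact_force: [-0.3, -1.4, -1.1]
grip_width: 85.0
gripper_force: 0.0
```

Emit:
send_rows --moves "85 -38 -6 -12 0;85 -38 -6 -12 0;85 -38 -6 -11 0;85 -38 -6 -10 0;85 -39 -6 -9 0;85 -39 -6 -8 0;85 -39 -6 -7 0;85 -39 -6 -6 0"

```text
t: 30.02
eef_pos: [-134.9, -161.6, 204.7]
orientation: [-0.066, 0.978, -0.056, 0.19]
contact_force: [-0.4, -2.2, 0.2]
grip_width: 84.7
gripper_force: 0.0
```

```bash
python3 s.py
```

```text
30.0167 [-134.9 -161.6  204.7] [-2.843 -0.72   2.455  0.009  1.812 -1.157] [-0.43 -2.16  0.21]
[[ 0.921 -0.085  0.379]
 [-0.135 -0.985  0.108]
 [ 0.365 -0.15  -0.919]]
lean 23.2 az 15.8 y-tilt -8.66
```

Pulling in too far swung the arm round the base, though it hit nothing. The lean is now 23° at azimuth 16°. A sideways over-reach at azimuth -90° should bring it to about -15°, in line with the plate; I'll check that this pose works at both the rack and the jar.

```bash
cat > k3.py <<'E'
from k import *
def ori(lean,az,flip):
    z=np.array([np.sin(lean)*np.cos(az),np.sin(lean)*np.sin(az),-np.cos(lean)])
    y=np.array([np.sin(az),-np.cos(az),0.])*(1 if flip else -1); return np.c_[np.cross(y,z),y,z]
for lean in (15,23,28):
  for fl in (1,0):
    Q=ori(np.radians(lean),np.radians(-15),fl)
    for nm,t in (("rack",(505,-202,47)),("rackhi",(490,-200,150)),("mid",(480,0,230)),("jar",(488,162,112)),("jarhi",(488,162,180))):
        o=[]
        for q0 in ([-.6,0,2.2,1,.6,0],[.1,0,2.2,.0,.6,1.5],[.1,0,2.2,-.5,.6,-1.5],[.1,0,2.2,.5,.6,-1.5]):
            q,e=ik(np.array(t),Q,q0); o.append((round(e,1),q.round(2).tolist()))
        print(lean,fl,nm,min(o))
E
python3 k3.py; python3 d.py w 0 -900 350
```

```text
15 1 rack (np.float64(0.0), [-0.63, 0.15, 2.09, 0.15, 0.66, 1.09])
15 1 rackhi (np.float64(0.0), [-0.65, -0.08, 2.09, 0.13, 0.89, 1.12])
15 1 mid (np.float64(0.0), [-0.23, -0.32, 2.14, -0.01, 1.06, 1.6])
15 1 jar (np.float64(0.0), [0.15, -0.02, 2.12, -0.14, 0.81, 2.07])
15 1 jarhi (np.float64(0.0), [0.15, -0.13, 2.08, -0.13, 0.95, 2.05])
15 0 rack (np.float64(0.0), [-0.63, 0.15, 2.09, 0.15, 0.66, -2.05])
15 0 rackhi (np.float64(0.0), [-0.65, -0.08, 2.09, 0.13, 0.89, -2.03])
15 0 mid (np.float64(0.0), [-0.23, -0.32, 2.14, -0.01, 1.06, -1.54])
15 0 jar (np.float64(0.0), [0.15, -0.02, 2.12, -0.14, 0.81, -1.07])
15 0 jarhi (np.float64(0.0), [0.15, -0.13, 2.08, -0.13, 0.95, -1.1])
23 1 rack (np.float64(0.0), [-0.66, 0.1, 2.17, 0.31, 0.52, 0.93])
23 1 rackhi (np.float64(0.0), [-0.68, -0.15, 2.18, 0.23, 0.75, 1.01])
23 1 mid (np.float64(0.0), [-0.23, -0.4, 2.22, -0.02, 0.92, 1.61])
23 1 jar (np.float64(0.0), [0.18, -0.07, 2.19, -0.27, 0.67, 2.2])
23 1 jarhi (np.float64(0.0), [0.18, -0.19, 2.15, -0.23, 0.82, 2.14])
23 0 rack (np.float64(0.0), [-0.66, 0.1, 2.17, 0.31, 0.52, -2.21])
23 0 rackh
[... 593 characters left out ...]
74, 2.22])
28 0 rack (np.float64(0.0), [-0.68, 0.08, 2.22, 0.47, 0.43, -2.37])
28 0 rackhi (np.float64(0.0), [-0.7, -0.18, 2.23, 0.32, 0.67, -2.22])
28 0 mid (np.float64(0.0), [-0.23, -0.45, 2.27, -0.02, 0.83, -1.53])
28 0 jar (np.float64(0.0), [0.2, -0.09, 2.23, -0.39, 0.59, -0.83])
28 0 jarhi (np.float64(0.0), [0.2, -0.21, 2.19, -0.32, 0.74, -0.92])
30.0167 [-134.9 -161.6  204.7] [-2.843 -0.72   2.455  0.009  1.812 -1.157] [-0.43 -2.16  0.21]
[[ 0.921 -0.085  0.379]
 [-0.135 -0.985  0.108]
 [ 0.365 -0.15  -0.919]]
lean 23.2 az 15.8 y-tilt -8.66
contact rack [-664.3  -16.1  193.3]
tool shift [ 277.2  693.9 -161.8] len 764.6
tool of rack x -10: [-9.31 -0.39 -3.63]  up 10: [ 3.65 -1.5  -9.19]
```

Emit:
send_rows --moves "60 14.6 36.5 -8.5 0;60 14.6 36.5 -8.5 0;60 14.6 36.5 -8.5 0;60 14.6 36.5 -8.5 0;60 14.6 36.5 -8.5 0;60 14.6 36.5 -8.5 0;60 14.6 36.5 -8.5 0;60 14.6 36.5 -8.5 0;60 14.6 36.5 -8.5 0;60 14.6 36.5 -8.5 0"

```text
t: 30.85
eef_pos: [-60.2, -552.9, 280.6]
orientation: [-0.067, 0.978, -0.055, 0.191]
contact_force: [-0.5, -0.5, 0.3]
grip_width: 59.9
gripper_force: 0.0
```

Emit:
send_rows --moves "60 14.6 36.5 -8.5 0;60 14.6 36.5 -8.5 0;60 14.6 36.5 -8.5 0;60 14.6 36.5 -8.5 0;60 14.6 36.5 -8.5 0;60 14.6 36.5 -8.5 0;60 14.6 36.5 -8.5 0;60 14.6 36.5 -8.5 0;60 14.6 36.5 -8.5 0;60 0 0 0 0"

```text
t: 31.68
eef_pos: [0.5, -889.5, 339.5]
orientation: [-0.068, 0.978, -0.055, 0.192]
contact_force: [-0.9, -0.7, -2.9]
grip_width: 60.1
gripper_force: 0.0
```

```bash
python3 s.py
```

```text
31.6833 [ 5.000e-01 -8.895e+02  3.395e+02] [-1.795  0.964  0.4    0.385  1.96   0.003] [-0.92 -0.69 -2.95]
[[ 0.921 -0.081  0.382]
 [-0.134 -0.985  0.112]
 [ 0.367 -0.154 -0.917]]
lean 23.5 az 16.4 y-tilt -8.88
```

Emit:
send_rows --moves "60 5.5 40 -4.4 0;60 5.5 40 -4.4 0;60 5.5 40 -4.4 0;60 5.5 40 -4.4 0;60 5.5 40 -4.4 0;60 5.5 40 -4 0;60 5.5 40 -2 0;60 5 40 -2 0;60 5 40 0 0;60 5 40 0 0"

```text
t: 32.52
eef_pos: [17.5, -981.3, 280.2]
orientation: [0.027, 0.976, -0.075, 0.2]
contact_force: [0.9, 0.0, -0.8]
grip_width: 59.8
gripper_force: 0.0
```

```bash
python3 s.py
```

```text
32.5167 [  17.5 -981.3  280.2] [-1.769  1.19   0.131  0.418  1.794  0.055] [ 0.88  0.02 -0.77]
[[ 0.908 -0.158  0.387]
 [-0.135 -0.987 -0.084]
 [ 0.395  0.024 -0.918]]
lean 23.3 az -12.2 y-tilt 1.35
```

Emit:
send_rows --moves "60 5 40 0 0;60 0 0 0 0"

```text
t: 32.68
eef_pos: [18.7, -987.8, 273.4]
orientation: [0.037, 0.976, -0.077, 0.201]
contact_force: [-0.5, 0.2, 0.1]
grip_width: 60.1
gripper_force: 0.0
```

```bash
python3 d.py w 485 -200 200
```

```text
32.6833 [  18.7 -987.8  273.4] [-1.767  1.197  0.132  0.42   1.767  0.054] [-0.46  0.19  0.07]
[[ 0.907 -0.166  0.387]
 [-0.136 -0.985 -0.103]
 [ 0.398  0.041 -0.916]]
lean 23.6 az -14.9 y-tilt 2.34
contact rack [-408.2 -818.3  261.7]
tool shift [ 286.5 -856.6  166.5] len 918.4
tool of rack x -10: [-9.17  0.41 -3.97]  up 10: [ 3.98  0.41 -9.16]
```

Emit:
send_rows --moves "85 0 0 0 0.103;85 8.9 -38.3 6.4 0;85 8.9 -38.3 6.4 0;85 8.9 -38.3 6.4 0;85 8.9 -38.3 6.4 0;85 8.9 -38.3 6.4 0;85 8.9 -38.3 6.4 0;85 8.9 -38.3 6.4 0;85 8.9 -38.3 6.4 0;85 8.9 -38.3 6.4 0"

```text
t: 33.52
eef_pos: [183.3, -713.9, 259.1]
orientation: [0.028, 0.97, -0.127, 0.204]
contact_force: [0.5, -0.9, 0.7]
grip_width: 84.8
gripper_force: 0.0
```

Emit:
send_rows --moves "85 8.9 -38.3 6.4 0;85 8.9 -38.3 6.4 0;85 8.9 -38.3 6.4 0;85 8.9 -38.3 6.4 0;85 8.9 -38.3 6.4 0;85 8.9 -38.3 6.4 0;85 8.9 -38.3 6.4 0;85 8.9 -38.3 6.4 0;85 8.9 -38.3 6.4 0;85 8.9 -38.3 6.4 0"

```text
t: 34.35
eef_pos: [385.4, -372.3, 234.8]
orientation: [0.029, 0.97, -0.127, 0.204]
contact_force: [0.6, -0.7, 0.9]
grip_width: 84.8
gripper_force: 0.0
```

Emit:
send_rows --moves "85 8.9 -38.3 6.4 0;85 8.9 -38.3 6.4 0;85 8.9 -38.3 6.4 0;85 4.5 -19 3.2 0;85 0 0 0 0"

```text
t: 34.77
eef_pos: [456.8, -250.8, 225.9]
orientation: [0.027, 0.971, -0.124, 0.203]
contact_force: [-0.0, -0.6, -0.3]
grip_width: 85.1
gripper_force: 0.0
```

```bash
python3 p.py; python3 d.py w 503 -201 100
```

```text
0.82 [402.2, 243.9, 499.1, 327.7]
rack centre [ -72.2 -160.7] [78.3 56.6] 31.4
[[-120.4000015258789, -157.0], [-90.9000015258789, -205.3000030517578], [-24.100000381469727, -164.5], [-53.599998474121094, -116.19999694824219]]
0.8 [221.3, 177.3, 293.1, 272.0]
rack centre [15.7 18.2] [65.8 90.9] 82.3
[[-33.79999923706055, -8.300000190734863], [56.400001525878906, -20.399999618530273], [65.0999984741211, 44.79999923706055], [-25.0, 56.900001525878906]]
34.8667 [ 456.1 -254.1  226.5] [-0.831 -0.278  2.137  0.268  0.943  0.878] [-0.27 -0.31 -0.23]
[[ 0.885 -0.256  0.388]
 [-0.233 -0.967 -0.107]
 [ 0.402  0.004 -0.915]]
lean 23.7 az -15.4 y-tilt 0.23
contact rack [-65.8 -34.6 214.7]
tool shift [-21.8 -63.9 128.3] len 145.0
tool of rack x -10: [-9.07  1.34 -3.98]  up 10: [ 4.02  0.04 -9.15]
```

Emit:
send_rows --moves "85 -4.1 -12.7 26.9 0;85 -4.1 -12.7 26.9 0;85 -4.1 -12.7 26.9 0;85 -4.1 -12.7 26.9 0;85 -4.1 -12.7 26.9 0;85 0 0 0 0"

```text
t: 35.37
eef_pos: [503.7, -200.8, 88.8]
orientation: [0.026, 0.971, -0.128, 0.199]
contact_force: [-0.2, 1.0, -1.1]
grip_width: 85.3
gripper_force: 0.0
```

```bash
python3 p.py|grep -A1 '2[0-9][0-9]\.[0-9], .*3[0-9][0-9]\.'; python3 d.py w 506.5 -202.2 47
```

```text
0.95 [259.9, 359.2, 352.6, 391.2]
rack centre [-59.7  35.4] [47.4 13.8] 68.7
35.4667 [ 506.  -203.8   94.2] [-6.620e-01 -2.000e-03  2.167e+00  2.720e-01  6.090e-01  9.760e-01] [ 0.41 -0.66  0.44]
[[ 0.885 -0.259  0.386]
 [-0.236 -0.966 -0.106]
 [ 0.401  0.003 -0.916]]
lean 23.6 az -15.4 y-tilt 0.17
contact rack [-22.6  21.6  82.4]
tool shift [-18.8  -1.8  43.2] len 47.2
tool of rack x -10: [-9.08  1.36 -3.97]  up 10: [ 4.01  0.03 -9.16]
```

Emit:
send_rows --moves "85 -3.8 -0.4 8.6 0;85 -3.8 -0.4 8.6 0;85 -3.8 -0.4 8.6 0;85 -3.8 -0.3 8.6 0;85 -3.6 -0.3 8.6 0;85 0 0 0 0;85 0 0 0 0"

```text
t: 36.05
eef_pos: [506.9, -201.1, 46.9]
orientation: [0.028, 0.971, -0.127, 0.203]
contact_force: [0.5, 0.5, -0.5]
grip_width: 84.8
gripper_force: 0.0
```

```bash
python3 d.py w 506.5 -202.2 47;python3 - <<'E'
from h import *
im=env.camera("wrist")[:,:,::-1]; cv2.imwrite("pics/w7.png",im[120:480,80:560])
E
```

```text
36.05 [ 506.9 -201.1   46.9] [-0.656  0.101  2.174  0.321  0.503  0.922] [ 0.5   0.54 -0.47]
[[ 0.885 -0.258  0.387]
 [-0.235 -0.966 -0.106]
 [ 0.401  0.003 -0.916]]
lean 23.6 az -15.3 y-tilt 0.17
contact rack [-22.1  24.4  35.1]
tool shift [-0.   1.2 -0.1] len 1.2
tool of rack x -10: [-9.08  1.35 -3.97]  up 10: [ 4.01  0.03 -9.16]
```

View pics/w7.png

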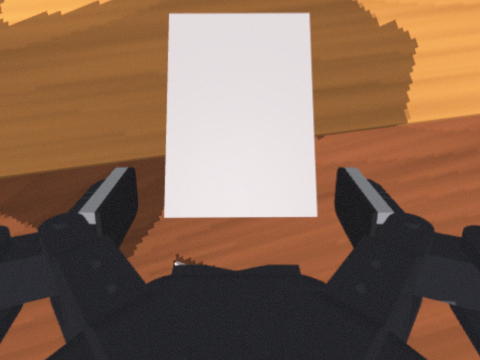

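The plate sits square and centred between the pads, over the overhang. I'll close at 20 N and lift.

Emit:
send_rows --moves "75 0 0 0 0;70 0 0 0 0;67 0 0 0 0;64 0 0 0 0;60 0 0 0 0;55 0 0 0 0;55 0 0 0 0;55 0 0 0 0" --squeeze 20

```text
t: 36.77
eef_pos: [507.8, -201.7, 48.3]
orientation: [0.029, 0.97, -0.127, 0.204]
contact_force: [-0.5, 0.7, 4.0]
grip_width: 63.1
gripper_force: 22.1
```

Emit:
send_rows --moves "55 0.8 0 -1.8 0;55 2 0 -4.6 0;55 4 0 -9.2 0;55 4 0 -9.2 0;55 0 0 0 0"

```text
t: 37.18
eef_pos: [508.7, -202.3, 77.8]
orientation: [0.03, 0.97, -0.127, 0.206]
contact_force: [0.3, -0.2, 1.1]
grip_width: 63.2
gripper_force: 22.1
```

```bash
python3 - <<'E'
import re
t=open('pnp.py').read()
t=t.replace('guess=np.array([[240,335],[393,350],[390,177],[272,169]],np.float32)\n','')
t=t.replace('ap=cv2.approxPolyDP(h,8,True)[:,0];','ap=cv2.approxPolyDP(h,8,True)[:,0]; b=ap[np.argsort(ap[:,1])]; b=np.r_[b[:2],b[-2:]]; f=b[:2][np.argsort(b[:2,0])]; n_=b[2:][np.argsort(b[2:,0])]; guess=np.array([n_[0],n_[1],f[1],f[0]],np.float32);')
open('pnp.py','w').write(t)
E
python3 pnp.py; python3 s.py
```

```text
poly [[389, 338], [242, 335], [250, 135], [387, 140]]
[[241.1999969482422, 336.3999938964844], [391.5, 338.20001220703125], [387.6000061035156, 137.60000610351562], [249.0, 135.3000030517578]]
err [0.31513417] plate origin in tool [29.4  0.5 11.7] world [ 539.1 -210.9   79.1] up [-0.01  -0.021  1.   ] xdir [ 0.963 -0.269  0.004]
err [4.58434394] plate origin in tool [26.6  0.2 10.1] world [ 536.1 -209.8   79.4] up [-0.278  0.12   0.953] xdir [ 0.919 -0.254  0.3  ]
37.2833 [ 507.7 -201.7   75.9] [-0.656  0.037  2.172  0.289  0.563  0.959] [-0.44 -0.53 -0.79]
[[ 0.884 -0.258  0.389]
 [-0.234 -0.966 -0.108]
 [ 0.404  0.004 -0.915]]
lean 23.8 az -15.5 y-tilt 0.25
```

Emit:
send_rows --moves "55 -15 2.2 -6.5 0;55 -25 3.7 -11 0;55 -25 3.7 -11 0;55 0 0 0 0;55 10 0 -23 0;55 15 0 -34.3 0;55 15 0 -34.3 0;55 15 0 -34.3 0;55 8 0 -18 0;55 0 0 0 0"

```text
t: 38.12
eef_pos: [438.5, -193.6, 238.6]
orientation: [0.032, 0.969, -0.126, 0.208]
contact_force: [0.3, -0.0, 0.7]
grip_width: 62.9
gripper_force: 22.7
```

```bash
python3 d.py w 420 110 240
```

```text
38.1167 [ 438.5 -193.6  238.6] [-0.753 -0.438  2.232  0.228  0.977  0.984] [ 0.31 -0.01  0.67]
[[ 0.881 -0.258  0.396]
 [-0.232 -0.966 -0.114]
 [ 0.412  0.009 -0.911]]
lean 24.3 az -16.1 y-tilt 0.51
contact rack [-90.7  23.2 226.8]
tool shift [ -86.1 -288.5  -43.2] len 304.2
tool of rack x -10: [-9.03  1.35 -4.07]  up 10: [ 4.12  0.09 -9.11]
```

Emit:
send_rows --moves "55 -6 -17 -3.5 0;55 -11 -34.5 -6.9 0;55 -11 -34.5 -6.9 0;55 -11 -34.5 -6.9 0;55 -11 -34.5 -6.9 0;55 -11 -34.5 -6.9 0;55 -11 -34.5 -6.9 0;55 -11 -34.5 -6.9 0;55 -6 -17 -3.5 0;55 0 0 0 0"

```text
t: 38.95
eef_pos: [405.9, 104.7, 244.2]
orientation: [0.028, 0.971, -0.124, 0.203]
contact_force: [-0.7, -0.5, -0.6]
grip_width: 62.9
gripper_force: 22.7
```

```bash
cat > j.py <<'E'
from h import *
s=env.observe(); C=cam("wrist",s)
im=env.camera("wrist"); cv2.imwrite("pics/j.png",im[:,:,::-1])
for r in env.landmark_of("wrist","jar_rim")[:2]: print("rim",round(r["score"],2),np.round(r["position"]),onz(C,r["position"],115).round(1))
for r in env.landmark_of("wrist","jar")[:2]: print("jar",round(r["score"],2),np.round(r["position"]),onz(C,r["position"],0).round(1))
for r in env.outline_of("wrist","jar")[:1]: print(r["score"],r["bbox"])
for n in ("top","scene"):
    env.camera(n); c=cam(n)
    for r in env.landmark_of(n,"jar_rim")[:1]: print(n,"rim",round(r["score"],2),onz(c,r["position"],115).round(1))
    for r in env.landmark_of(n,"jar")[:1]: print(n,"jar",round(r["score"],2),onz(c,r["position"],0).round(1))
    for r in env.outline_of(n,"jar")[:1]:
        b=r["bbox"]; print(n,"outline",round(r["score"],2),np.round(b))
        # fit: silhouette of jar model
        g=r["region"].astype(np.uint8)
        from scipy.optimize import minimize
        def sil(x,y):
            M_=np.zeros((480,640),np.uint8); a=np.linspace(0,2*np.pi,40)
            P=[proj(c,(x+rr*np.cos(t),y+rr*np.sin(t),z)) for rr,z in ((26.5,115),(26.5,8)) for t in a]
            cv2.fillConvexPoly(M_,cv2.convexHull(np.array(P,np.float32)).astype(np.int32),1)
            P=[proj(c,(x+36*np.cos(t),y+36*np.sin(t),z)) for z in (0,8) for t in a]
            cv2.fillConvexPoly(M_,cv2.convexHull(np.array(P,np.float32)).astype(np.int32),1); return M_
        best=max(((lambda m:( (m&g).sum()/(m|g).sum(),x,y))(sil(x,y)) for x in range(500,532,2) for y in range(140,172,2)))
        print(n,"fit",best)
E
python3 j.py; python3 s.py
```

```text
rim 0.91 [226. 189.] [512.  156.7 115. ]
jar 0.85 [247. 213.] [516.4 161.1   0. ]
0.73 [194.0, 159.5, 247.7, 246.4]
top rim 0.69 [509.9 155.4 115. ]
top jar 0.63 [517.  153.6   0. ]
top outline 0.69 [226. 263. 258. 293.]
top fit (np.float64(0.6619385342789598), 512, 160)
scene rim 0.76 [511.8 158.6 115. ]
scene outline 0.89 [388. 272. 428. 332.]
scene fit (np.float64(0.8985736925515055), 508, 156)
39.55 [407.1 100.9 245.7] [ 0.047 -0.595  2.315 -0.147  1.031  1.93 ] [ 0.05  0.26 -0.34]
[[ 0.885 -0.259  0.388]
 [-0.236 -0.966 -0.107]
 [ 0.403  0.004 -0.915]]
lean 23.7 az -15.5 y-tilt 0.2
```

Emit:
send_rows --moves "55 2 -13.7 18.3 0;55 2 -13.7 18.3 0;55 2 -13.7 18.3 0;55 2 -13.7 18.3 0;55 2 -13.7 18.3 0;55 2 -13.7 18.3 0;55 0 0 0 0;55 0 0 0 0;55 0 0 0 0"

```text
t: 40.3
eef_pos: [481.5, 166.0, 150.4]
orientation: [0.028, 0.97, -0.127, 0.204]
contact_force: [0.7, -0.0, 0.2]
grip_width: 62.8
gripper_force: 22.7
```

```bash
python3 d.py w 481.6 165.6 122; python3 pnp.py
python3 - <<'E'
from h import *
s=env.observe(); C=cam("wrist",s); env.camera("wrist")
for r in env.landmark_of("wrist","jar_rim")[:1]: print("rim",round(r["score"],2),onz(C,r["position"],115).round(1))
E
```

```text
40.3 [481.5 166.  150.4] [ 0.198 -0.152  2.185 -0.269  0.752  2.193] [ 0.68 -0.01  0.17]
[[ 0.885 -0.258  0.389]
 [-0.235 -0.966 -0.107]
 [ 0.403  0.003 -0.915]]
lean 23.8 az -15.4 y-tilt 0.2
contact rack [-93.1 385.4 138.6]
tool shift [-11.3   0.3  26. ] len 28.4
tool of rack x -10: [-9.07  1.35 -3.99]  up 10: [ 4.03  0.03 -9.15]
poly [[388, 337], [242, 334], [250, 136], [387, 139]]
[[240.6999969482422, 336.29998779296875], [391.3999938964844, 338.29998779296875], [387.0, 139.0], [250.0, 136.0]]
err [0.22759354] plate origin in tool [29.1  0.5 12.2] world [511.9 157.4 150.9] up [ 0.003 -0.03   1.   ] xdir [ 0.962 -0.272 -0.011]
err [5.13200496] plate origin in tool [26.1  0.1 10.4] world [508.7 158.6 151.4] up [-0.285  0.123  0.95 ] xdir [ 0.916 -0.256  0.308]
```

Emit:
send_rows --moves "55 -2.8 0 6.5 0;55 -2.8 0 6.5 0;55 -2.8 0 6.5 0;55 -2.4 0 5.5 0;55 0 0 0 0;55 0 0 0 0"

```text
t: 41.0
eef_pos: [481.1, 165.9, 121.6]
orientation: [0.029, 0.971, -0.127, 0.203]
contact_force: [-0.5, 0.1, -0.8]
grip_width: 63.1
gripper_force: 22.7
```

Emit:
send_rows --moves "55 -0.8 0 1.8 0;55 -0.8 0 1.8 0;55 -0.4 0 0.9 0;55 0 0 0 0"

```text
t: 41.33
eef_pos: [481.5, 166.0, 117.4]
orientation: [0.029, 0.97, -0.127, 0.204]
contact_force: [0.4, 0.2, -0.2]
grip_width: 62.8
gripper_force: 22.7
```

Emit:
send_rows --moves "55 -0.3 0 0.6 0;55 0 0 0 0"

```text
t: 41.5
eef_pos: [481.6, 166.1, 117.0]
orientation: [0.028, 0.97, -0.127, 0.204]
contact_force: [-0.1, 0.7, -0.1]
grip_width: 63.1
gripper_force: 22.7
```

Emit:
send_rows --moves "55 -0.4 0 0.9 0;55 -0.4 0 0.9 0;55 0 0 0 0"

```text
t: 41.75
eef_pos: [481.4, 166.0, 114.8]
orientation: [0.029, 0.97, -0.127, 0.204]
contact_force: [-0.7, 0.3, -0.2]
grip_width: 63.2
gripper_force: 22.7
```

Emit:
send_rows --moves "55 -0.3 0 0.6 0;55 0 0 0 0"

```text
t: 41.92
eef_pos: [481.4, 166.0, 114.1]
orientation: [0.029, 0.97, -0.127, 0.204]
contact_force: [0.2, 0.4, -0.1]
grip_width: 62.9
gripper_force: 22.7
```

Emit:
send_rows --moves "55 -0.3 0 0.6 0;55 0 0 0 0"

```text
t: 42.08
eef_pos: [481.6, 166.1, 113.7]
orientation: [0.028, 0.97, -0.127, 0.204]
contact_force: [0.4, -1.2, -0.6]
grip_width: 63.2
gripper_force: 22.7
```

Emit:
send_rows --moves "55 -0.25 0 0.55 0;55 0 0 0 0"

```text
t: 42.25
eef_pos: [481.9, 166.1, 113.5]
orientation: [0.028, 0.97, -0.127, 0.204]
contact_force: [-0.4, -0.6, 2.0]
grip_width: 63.1
gripper_force: 22.9
```

Emit:
send_rows --moves "55 -0.25 0 0.55 0;55 0 0 0 0"

```text
t: 42.42
eef_pos: [482.3, 166.2, 113.5]
orientation: [0.028, 0.97, -0.127, 0.205]
contact_force: [-0.6, 0.3, 5.3]
grip_width: 63.2
gripper_force: 23.1
```

Contact came at 113.5 mm, as predicted. I'll release slowly and back straight up.

Emit:
send_rows --moves "55 0.15 0 -0.3 0;64 0 0 0 0;66 0 0 0 0;69 0 0 0 0;73 0 0 0 0;79 0 0 0 0;85 0 0 0 0;85 0 0 0 0"

```text
t: 43.08
eef_pos: [481.4, 166.0, 112.6]
orientation: [0.029, 0.97, -0.127, 0.204]
contact_force: [0.5, -0.4, 0.6]
grip_width: 84.8
gripper_force: 0.0
```

```bash
python3 pnp.py; python3 s.py
```

```text
poly [[389, 337], [239, 334], [249, 136], [385, 137]]
[[238.39999389648438, 336.5], [391.1000061035156, 337.6000061035156], [386.6000061035156, 134.39999389648438], [247.5, 134.3000030517578]]
err [0.58376353] plate origin in tool [30.4 -0.5 10.3] world [512.4 158.2 115.4] up [0.021 0.046 0.999] xdir [ 0.963 -0.27  -0.008]
err [5.33901763] plate origin in tool [27.3 -0.1  8.5] world [508.9 158.8 115.8] up [-0.314  0.039  0.948] xdir [ 0.914 -0.256  0.314]
43.1833 [481.5 166.  112.7] [ 0.198 -0.081  2.202 -0.297  0.668  2.23 ] [-0.07 -0.12 -0.08]
[[ 0.885 -0.258  0.388]
 [-0.235 -0.966 -0.107]
 [ 0.402  0.004 -0.915]]
lean 23.7 az -15.4 y-tilt 0.2
```

Emit:
send_rows --moves "85 0 0 -4 0;85 0 0 -8 0;85 0 0 -15 0;85 0 0 -25 0;85 0 0 -30 0;85 0 0 -30 0;85 0 0 -20 0;85 0 0 0 0;85 0 0 0 0"

```text
t: 43.93
eef_pos: [430.6, 180.6, 235.4]
orientation: [0.028, 0.97, -0.127, 0.205]
contact_force: [0.2, 0.1, -0.9]
grip_width: 84.9
gripper_force: 0.0
```

Run:
```python
from h import *
s=env.observe(); print(s["t"],s["eef_pos"].round(0))
for n in ("wrist","top","scene"):
    C=cam(n); im=env.camera(n)
    for t,z in (("plate",118),("jar",0),("burner",0),("vial",0)):
        for r in env.outline_of(n,t)[:4] if t=="plate" else env.landmark_of(n,t)[:1]:
            if t=="plate":
                h=cv2.convexHull(np.argwhere(r["region"])[:,::-1].astype(np.int32))[:,0]
                q=np.array([onz(C,p,z)[:2] for p in h],np.float32); c,wh,a=cv2.minAreaRect(q)
                if 480<c[0]<540 and 120<c[1]<200: print(n,t,round(r["score"],2),np.round(c,1),np.round(wh,1),round(a,1))
            else: print(n,t,round(r["score"],2),onz(C,r["position"],z).round(0))
```

```text
43.9333 [431. 181. 235.]
wrist plate 0.57 [511.7 158.4] [63.6 90.8] 74.1
wrist burner 0.67 [641. 190.   0.]
wrist vial 0.77 [591.  94.   0.]
top plate 0.75 [510.1 158.2] [66.  91.8] 76.8
top jar 0.75 [514. 158.   0.]
top burner 0.87 [641. 184.   0.]
top vial 0.67 [585.  88.   0.]
scene plate 0.69 [509.8 156.7] [64.5 90.9] 74.1
scene jar 0.87 [501. 157.  -0.]
scene burner 0.95 [640. 185.   0.]
scene vial 0.79 [589.  92.   0.]
```

All three cameras place the plate flat at rim height, centred on the jar, and the burner and vial read where they were within measurement scatter.

```bash
python3 -c "
from station import env
print(env.sign_off())"
```

```text
the job is handed in; nothing more can be done
None
```

The cover plate is lying flat on the jar with the mouth covered, released, and the job is handed in at about 44 s; I set it back on the deck once after the first lift to re-grip the same overhanging end, because the leaning wrist could not reach the jar.

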